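Lock the tile tray and peel off the tray stuck on top

ROBOT

A 7-joint arm with a two-finger parallel gripper is mounted at the origin on the work surface. World frame = base frame: x ahead of the robot, y to its left, z up, the work surface at z = 0. Lengths are in m, angles in degrees, forces in N, time in s.
With the tool pointing down it reaches from about 0.425 to 0.875 m from the base axis. Payload 4.7 kg.
Tool frame: the origin (TCP) lies midway between the tips of the shut fingers; the grasp point (between the pads) lies env.grip_point_offset behind it (env.grip_point_offset is the distance from the TCP to the grasp point, in m); x points along the fingers, y is the direction in which the jaws open and shut, and the axes are right-handed (so a half turn about x gives the same grasp; the last joint's range is limited). The gripper opens to 87 mm and grips with 3 to 60 N. Pads are 19 mm wide; open, the fingers measure 117 mm over their backs; the gripper's body (75 mm by 190 mm) begins 51 mm behind the grasp point.
Start: joints at [-64.739, 18.392, -4.016, 83.108, 1.295, 78.541, -3.26], TCP at [0.269, 0.592, 0.223] pointing down, gripper open.
Joint ranges: [-163.93, 163.93], [-17.29, 119.83], [-79.2, 71.16], [3.27, 140.29], [-89.18, 269.18], [5.43, 117.66], [-154.24, 154.24]. Speed limits (degrees/s): [147.25, 147.25, 180, 180, 180, 180, 180].

INTERFACE

Orientations are given as [roll, pitch, yaw] about the fixed x, y, z axes, in that order (R = Rz(yaw) Ry(pitch) Rx(roll)).
In Python, from cell import readout, read_camera, camera_params, sign_off, spot_in, pinpoint, env gives the robot as it stands.
- The arm moves only by the shell command python3 -m pendant 'ROWS' [OPENING] [FORCE]. ROWS is a JSON object of lists of equal length, an entry for each row: "xyz": the shift along the world's x, y, z in m, a list of three; "turn": the turn about the world's z in rad. A call has 1 to 10 rows; each row shifts and turns the pose as measured when the row begins; what a row does not reach is not made up. A row lasts 1/8 s, in which the tool goes at most 62.5 mm and 10.7 degrees, less where a joint would pass 70% of its speed; a pose out of reach is approached as far as the arm can. A call is refused whole if a number of a shift passes 0.0625 or a number of a turn 0.188, either way. A call with a gripper value outside its range is refused whole. OPENING is the opening, from 0 (shut) to 1 (fully open), set as the call begins (- or left out, the last holds). The fingers move at their own pace and stop on an object; FORCE is the grip in N (left out, the last holds). Time passes only in rows, so rows that do not move let the fingers close. It gives the time, the measured TCP pose, the force and the opening at its end, in the units of the state.
- readout.get_obs(): the state, without advancing time (a new reading comes with each control period).
- read_camera(name): name is "side" or "top"; returns the picture (420x560x3 uint8, red, green, blue); there is no depth.
- camera_params(name): a dict with "fx", "fy", "cx", "cy" (pixels), "k1" (the pictures are not rectified: a ray, as slopes to the right and down, at radius r is drawn at 1 + k1 r^2 times it, then the intrinsics apply), "rvec" (rotation vector, rad) and "tvec" (3), from world to camera coordinates, as OpenCV has them. Camera axes: x right, y down, z forward; pixel columns grow to the right and rows downward; lengths in m; the calibration is good to about 2 mm. A picture is of the moment at which its call begins. camera_params takes no time and is no camera call.
- sign_off(): hands the job in, once; it reports no verdict.
Trained networks look in the newest picture that a camera, given by its name, has taken for a name from the list of things; names that differ only in an ending like _2 or _b are one class to them, and where a whole thing is asked for, a point or a joint stands for the part that bears it (a point fixed in the world has none). Each returns a list of dicts, best first, with "score" (0 to 1); they miss things now and then, are a little off and sometimes report something else, mostly with a low value. They report only what shows in the picture. A call takes as long as a camera call. They do not tell look-alikes from the thing itself.
- spot_in(camera, name): "at" ([x, y, z] in m, in the coordinates of the camera as it stood for that picture, good to about 4 mm: the middle of the surface that is visible of it).
- pinpoint(camera, name): "at" ([x, y, z] in m, in the coordinates of the camera as it stood for that picture, good to about 4 mm: a listed point, or the origin of a listed thing).
The state is a dict: "time_s": time; "qpos": joint angles; "joint_velocities": joint speeds; "effort": joint torques, N m; "tool_pos": TCP position; "tool_rot": TCP orientation; "force": force on the tool from outside, world axes, zero at the start; "wrist_torque": the same for the moment, N m; "grip_width": finger opening in m.
Only numpy, scipy, OpenCV 4.12 (cv2) and the standard library are available. Lean on these libraries where they do the work, as an engineer would, in place of code of your own. Each camera call takes 0.05 s, during which the arm holds its last target.

TASK

In the glass studio a lilac tray has stuck in the grey tray of mosaic tiles below it. First slide the orange keeper plate, plain end first, fully home in the slot of the tray holder so that the grey tray is locked down. Then take the lilac tray by its white corner tab, peel it off by raising that corner while the opposite corner still rests on the grey tray, and finish while holding it by the tab, still and roughly level, with its underside at least 15 cm above the bench; the keeper stays home, the grey tray stays in its bed, and the jar, glass sheet and brush are left alone.

Things in the scene. Friction and masses are not known exactly. Their poses are not given: they have to be found in the camera images.
- holder: Fixed blue metal tray holder, base 140 x 170 x 8 mm; origin on the bench below the centre of the tray bed, z up; lips round the bed 22 mm high. Its x axis is the way the keeper slides in. On its +y side a straight channel runs along x: centre line y = +78.5 mm, 43 mm wide, floor 16 mm above the bench, side rails 26 mm high.
- slot_mouth (a point): Middle of the channel floor at the slot's mouth (holder x -60, y +78.5, z 16 mm); small flared lead-ins reach out to x = -75 mm. Two dark bridges roof the channel at x = -60 to -32 and +32 to +60 mm, underside 26, top 32 mm above the bench.
- keeper: Loose orange flat keeper plate, 180 (x) x 40 (y) x 8 (z) mm, 0.18 kg, flat on the bench; origin at the centre of its underside. The plain +x end goes into the slot; a black grip rib stands near the -x end. Fully home its origin is at x -28, y +78.5, z 16 mm in the holder's frame, and it bars the grey tray's tongue with 2 mm of play.
- rib (a point): Centre of the keeper's upright black grip rib: 36 mm long (keeper x), 10 mm thick (keeper y), 32 mm tall, standing on the plate's top from 8 to 40 mm above the plate's underside; this point lies at keeper x = -64 mm, 24 mm above the underside. Let go before it is nearly home, the plate tips down at this end and jams; pressed hard down or sideways in the channel it binds.
- lower_tray: Grey open tray with glass tiles, 120 x 100 x 38 mm, 0.35 kg, loose in the bed with 2 mm of play; axes as the holder's; origin at the centre of its underside, 8 mm above the bench. Two sprung rubber noses in its x end walls, 22 mm towards +y and 31 mm above the underside, cling to the lilac tray with about 5 N each, so unlocked it comes up too.
- top_tray: Lilac tray nested 16 mm deep in the grey one, 0.14 kg; flange 120 (x) x 100 (y) mm and 4 mm thick, resting on the grey tray's rim 46 mm above the bench; body below the flange 105 x 85 mm. Origin at the centre of its underside, which is 30 mm above the bench at the start; axes as the holder's, z up.
- tab (a point): Centre of the white upright tab on the lilac tray's (+x,+y) corner: 10 mm thick, 28 long, 32 tall, from 50 to 82 mm above the bench while nested; at x +46, y +36, z +36 mm in the tray's frame. Its length runs along the tray's diagonal, at +45 degrees from x towards y; pinch it across that, along -45 degrees.
- tab_corner (a point): Top of the lilac tray's flange at the tabbed corner, at x = +58, y = +48, z = +20 mm in its frame; 50 mm above the bench while nested.
- opposite_corner (a point): Top of the flange at the opposite corner, at x = -58, y = -48, z = +20 mm in the tray's frame; 50 mm above the bench while nested.
- jar: Amber jar with a yellow cap, 64 mm across, 85 mm high, a bystander; origin under its centre.
- glass_sheet: Orange glass sheet 75 x 120 x 6 mm lying on the bench, a bystander; origin under its centre.
- brush: Hand brush lying on the bench, a bystander.
- slot_end (a point): Middle of the channel floor at the face of the end stop (holder x +62, y +78.5, z 16 mm), which the keeper's plain end meets when home.
- tongue (a point): Top of the grey tray's yellow tongue, 56 mm wide (x), 6 mm thick, reaching 38 mm out from the tray's +y side across the channel between the bridges; the keeper passes 2 mm above it.
Mind the look-alikes: they are no part of the job. Several things look just like the keeper: the one meant starts farthest from the robot's base.

How it is judged:
By the outcome, as a careful person would: the job done as asked, in the order asked, and still so for the second after the job is handed in, while the arm keeps its last pose, push and grip.
It also fails if it takes over 61 s, if anything falls off the work surface, if the arm or the gripper's body presses on something with over 40 N, if the wrist force passes 120 N, or if a joint passes its speed limit or range.

## Working session

There is one attempt and no reset: what is moved stays moved. The work goes in short steps, Python scripts to look and compute and a shell command to move; the robot and the scene stay as the last step left them, time stands still between calls to the robot, and variables do not carry over. Pictures are saved under pics/ and viewed, and the job is handed in when it is done.

```bash
ls; mkdir -p pics; python3 - <<'E'
from cell import *
import cv2
o=readout.get_obs(); print(o); print(env.grip_point_offset)
for n in("side","top"):
    im=read_camera(n); cv2.imwrite(f"pics/{n}0.png",im[:,:,::-1]); print(n,camera_params(n))
E
```

```text
pics
{'time_s': 0.0, 'qpos': array([-64.74050704,  18.43863617,  -4.01623613,  83.17606768,
         1.29594508,  78.54005815,  -3.26165596]), 'joint_velocities': array([ 0.00707179, -0.17406682,  0.00298911, -0.07564292, -0.11463713,
       -0.00918818,  0.01734444]), 'effort': array([-7.61686283e-05, -4.91273367e+01, -4.03603585e-01, -3.12541544e+01,
       -6.36838214e-02,  4.33897250e-02,  1.77861148e-04]), 'tool_pos': array([0.26886466, 0.59117276, 0.2214562 ]), 'tool_rot': array([ -86.60506719,   89.89034578, -111.05558334]), 'force': array([-0.43887049,  0.18949253, -1.52542478]), 'wrist_torque': array([ 0.01073593, -0.0589884 , -0.05228145]), 'grip_width': 0.08706512506132122}
0.0187
side {'fx': 506.2920643643445, 'fy': 506.2920643643445, 'cx': 282.44808203655134, 'cy': 209.55007659149675, 'k1': -0.10163469246777848, 'rvec': array([ 2.34575373, -0.21850154,  0.09170011]), 'tvec': array([-0.52018957,  0.13354023,  1.25776516])}
top {'fx': 477.44013722139726, 'fy': 477.44013722139726, 'cx': 279.1598661881259, 'cy': 207.33145524985937, 'k1': -0.0663388711239232, 'rvec': array([ 2.14654961, -2.19065123,  0.14132038]), 'tvec': array([-0.00137184,  0.55064577,  1.25948942])}
```

View pics/side0.png

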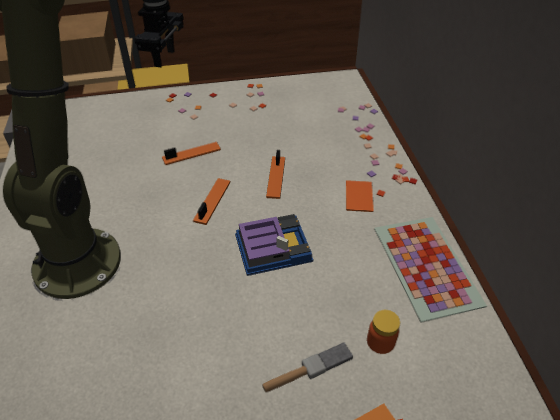

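View pics/top0.png

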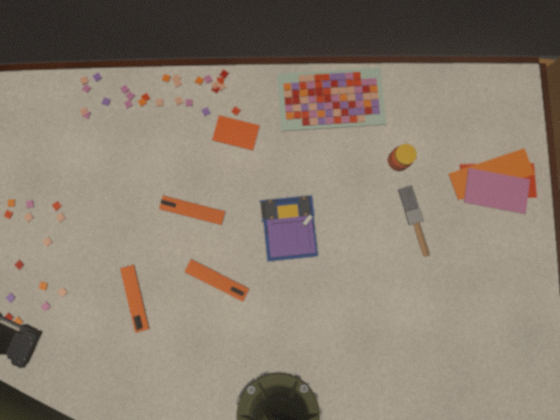

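```bash
cat > h.py <<'E'
from cell import *
import numpy as np, cv2
from scipy.optimize import least_squares
def cam(n):
    p=camera_params(n); R=cv2.Rodrigues(np.array(p['rvec'],float))[0]; return p,R,np.array(p['tvec'],float)
def toworld(n,c):
    p,R,t=cam(n); return R.T@(np.array(c)-t)
def proj(n,X):
    p,R,t=cam(n); K=np.array([[p['fx'],0,p['cx']],[0,p['fy'],p['cy']],[0,0,1.]])
    return cv2.projectPoints(np.array(X,float).reshape(-1,3),np.array(p['rvec']),t,K,np.array([p['k1'],0,0,0.]))[0].reshape(-1,2)
def ray(n,uv):
    p,R,t=cam(n); K=np.array([[p['fx'],0,p['cx']],[0,p['fy'],p['cy']],[0,0,1.]])
    q=cv2.undistortPoints(np.array(uv,float).reshape(-1,1,2),K,np.array([p['k1'],0,0,0.])).reshape(-1,2)
    d=np.c_[q,np.ones(len(q))]@R; return -R.T@t,d
def onplane(n,uv,z):
    o,d=ray(n,uv); return o+d*((z-o[2])/d[:,2])[:,None]
def tri(us,ut):
    o1,d1=ray("side",[us]);o2,d2=ray("top",[ut]);A=[];b=[]
    for o,d in((o1,d1[0]),(o2,d2[0])):
        d=d/np.linalg.norm(d);P=np.eye(3)-np.outer(d,d);A.append(P);b.append(P@o)
    return np.linalg.lstsq(np.vstack(A),np.hstack(b),rcond=None)[0]
def see(names,cams=("side","top"),f=None,k=4,img=True):
    f=f or pinpoint
    for c in cams:
        if img: read_camera(c)
        for nm in names:
            for r in f(c,nm)[:k]:
                w=toworld(c,r['at']); print(c,nm,round(r['score'],2),np.round(w,4),np.round(proj(c,w)[0]).astype(int))
def crop(c,x,y,w,h,s,name):
    im=read_camera(c)[:,:,::-1]; im=im[y:y+h,x:x+w]; cv2.imwrite("pics/"+name,cv2.resize(im,None,fx=s,fy=s,interpolation=cv2.INTER_CUBIC))
E
python3 - <<'E'
from h import *
np.set_printoptions(suppress=True)
see(["keeper","rib","slot_mouth","slot_end","holder","tab","tab_corner","opposite_corner","tongue","top_tray"])
crop("side",220,130,160,150,5,"s1.png")
crop("top",150,180,190,100,4,"t1.png")
print(readout.get_obs()['time_s'])
E
```

```text
side keeper 0.75 [0.314  0.3828 0.    ] [192 154]
side keeper 0.67 [ 0.4713 -0.0437  0.0331] [263 241]
side keeper 0.65 [0.3571 0.1577 0.0002] [212 202]
side keeper 0.6 [ 0.5542  0.224  -0.0004] [277 178]
side rib 0.98 [0.5705 0.2913 0.0226] [278 157]
side rib 0.77 [0.2495 0.3684 0.0226] [170 154]
side rib 0.6 [0.3304 0.1011 0.0254] [203 210]
side slot_mouth 0.94 [0.5433 0.0243 0.0161] [286 223]
side slot_end 0.81 [ 0.5541 -0.0968  0.0158] [300 257]
side holder 0.71 [ 0.4727 -0.0411 -0.005 ] [264 250]
side tab 0.71 [ 0.511  -0.086   0.0685] [282 242]
side tab_corner 0.73 [ 0.5292 -0.0911  0.0526] [289 247]
side tab_corner 0.36 [0.5538 0.2233 0.002 ] [277 177]
side opposite_corner 0.6 [0.4189 0.0144 0.0546] [239 222]
side tongue 0.56 [ 0.542  -0.0362  0.0134] [290 240]
side top_tray 0.76 [ 0.4701 -0.0445  0.0312] [263 242]
top keeper 0.96 [0.3127 0.3843 0.0017] [135 298]
top keeper 0.8 [0.5481 0.2294 0.0003] [192 211]
top keeper 0.67 [0.3564 0.1565 0.0016] [218 281]
top rib 0.81 [0.3292 0.1038 0.0246] [237 291]
top rib 0.7 [0.2527 0.3697 0.0256] [138 322]
top rib 0.69 [0.5742 0.2871 0.026 ] [169 201]
top slot_mouth 0.68 [0.5414 0.0298 0.0134] [264 212]
top slot_end 0.64 [ 0.5515 -0.1028  0.0126] [312 207]
top holder 0.41 [0.5717 0.29   0.0252] [168 202]
top holder 0.28 [ 0.4753 -0.0435  0.0339] [291 235]
top tab 0.79 [ 0.5079 -0.0858  0.0627] [307 221]
top tab_corner 0.73 [ 0.5098 -0.0862  0.0651] [308 221]
top tab_corner 0.57 [ 0.5319 -0.0914  0.0506] [309 213]
top opposite_corner 0.75 [0.4195 0.0098 0.0506] [272 256]
top tongue 0.76 [ 0.5421 -0.0358  0.0133] [288 211]
top top_tray 0.77 [ 0.4766 -0.044   0.0306] [291 234]
top top_tray 0.47 [ 0.5105 -0.3912 -0.0028] [415 220]
1.3
```

View pics/s1.png

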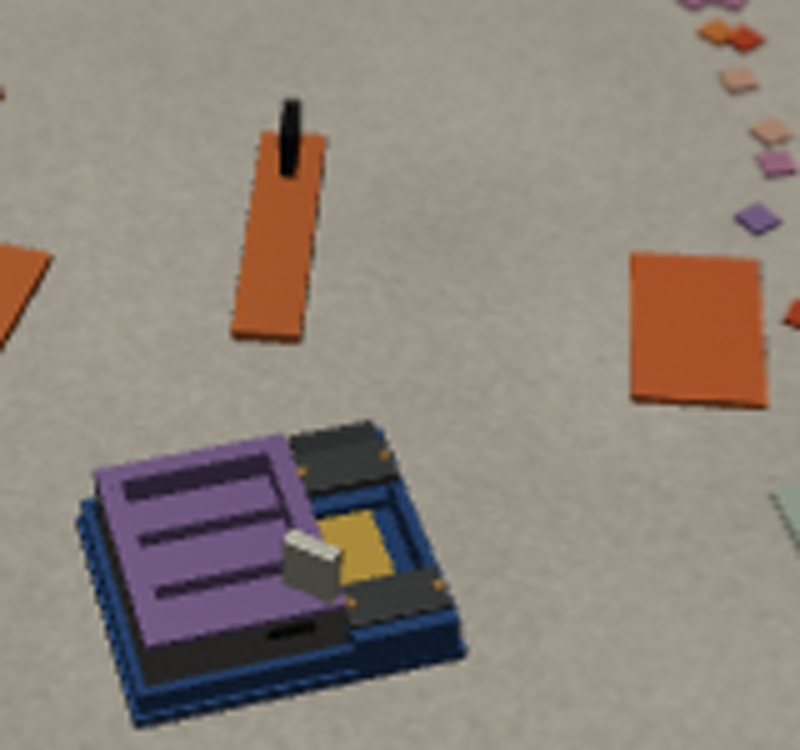

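View pics/t1.png

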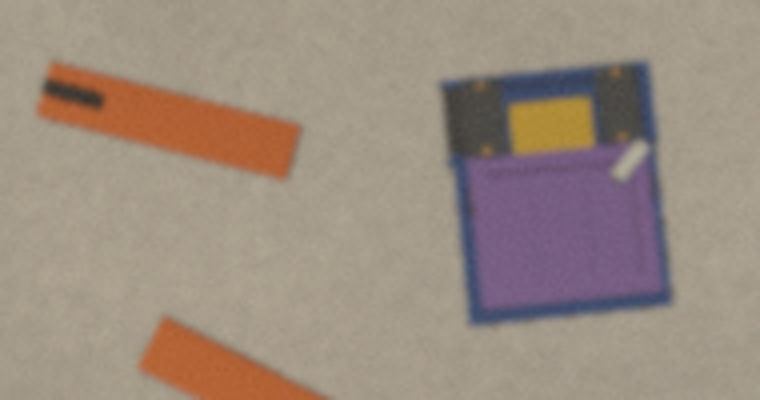

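```bash
python3 - <<'E'
from h import *
np.set_printoptions(suppress=True,precision=4)
from scipy.spatial.transform import Rotation as Ro
o=readout.get_obs(); R=Ro.from_euler('xyz',o['tool_rot'],degrees=True).as_matrix(); print(R, o['tool_pos'])
for c,(x,y,w,h) in(("side",(255,140,40,65)),("top",(150,185,85,50))):
    im=cv2.imread(f"pics/{c}0.png"); hsv=cv2.cvtColor(im,cv2.COLOR_BGR2HSV)
    m=cv2.inRange(hsv,(3,140,70),(20,255,255)); k=np.zeros_like(m);k[y:y+h,x:x+w]=m[y:y+h,x:x+w]
    k=cv2.morphologyEx(k,cv2.MORPH_CLOSE,np.ones((5,5)))
    ct=max(cv2.findContours(k,cv2.RETR_EXTERNAL,cv2.CHAIN_APPROX_NONE)[0],key=cv2.contourArea).reshape(-1,2)
    W=onplane(c,ct,0.008)[:,:2]; 
    r=cv2.minAreaRect((W*1000).astype(np.float32)); print(c,r, cv2.boxPoints(r).tolist())
crop("side",230,205,90,75,8,"s2.png"); crop("top",250,185,80,85,7,"t2.png")
E
```

```text
[[ 0.0001  0.4139  0.9103]
 [ 0.      0.9103 -0.4139]
 [-1.      0.0001  0.0001]] [0.2691 0.5917 0.2226]
side ((550.3612670898438, 222.1138916015625), (180.66595458984375, 38.704742431640625), 74.66339111328125) [[507.80596923828125, 140.11630249023438], [545.1323852539062, 129.87930297851562], [592.9165649414062, 304.1114807128906], [555.5901489257812, 314.3484802246094]]
top ((551.52734375, 228.0284423828125), (175.2840576171875, 36.128509521484375), 74.83297729492188) [[511.1622314453125, 148.16543579101562], [546.0322265625, 138.7130126953125], [591.8924560546875, 307.8914489746094], [557.0224609375, 317.3438720703125]]
```

View pics/s2.png

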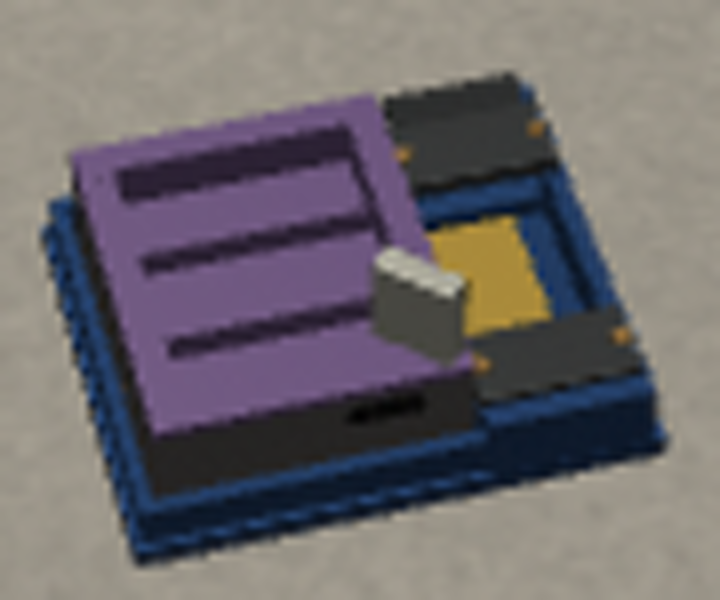

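View pics/t2.png

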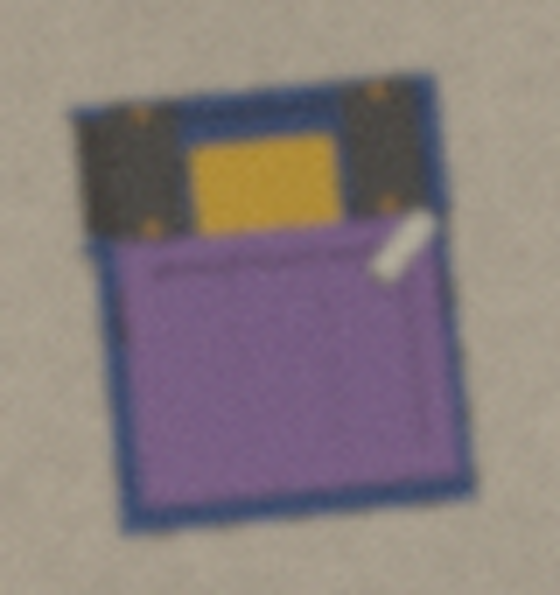

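```bash
cat > fit.py <<'E'
from h import *
np.set_printoptions(suppress=True,precision=4)
S=lambda a:np.array(a)/8+np.array([230,205]); T=lambda a:np.array(a)/7+np.array([250,185])
# cam, pixel, (x,y,z), flags: y add Y(out), y add B
pts=[("side",S((72,155)),-60,-50,50,'t'),("side",S((378,97)),-60,50,50,'t'),("side",S((155,432)),60,-50,50,'t'),("side",S((475,372)),60,50,50,'t'),
("top",T((118,243)),-60,50,50,'t'),("top",T((147,507)),-60,-50,50,'t'),("top",T((468,470)),60,-50,50,'t'),
("side",S((615,310)),32,0,32,'Y'),("side",S((645,375)),60,0,32,'Y'),("side",S((555,160)),-32,0,32,'Y'),
("top",T((180,110)),-32,0,32,'Y'),("top",T((343,95)),32,0,32,'Y'),("top",T((418,85)),60,0,32,'Y'),
("side",S((140,562)),70,0,0,'B'),("top",T((125,530)),-70,0,8,'B'),("top",T((475,495)),70,0,8,'B')]
def res(p):
    x,y,a,Y,B,tx,ty=p[:7]; off={'side':p[7:9],'top':p[9:11]}; out=[]
    for c,uv,X,Yy,z,f in pts:
        v=np.array([X,Yy],float)
        if f=='Y': v[1]+=Y
        if f=='B': v[1]+=B
        if f=='t': v+=[tx,ty]
        v/=1000
        w=[x+np.cos(a)*v[0]-np.sin(a)*v[1],y+np.sin(a)*v[0]+np.cos(a)*v[1],z/1000]
        out+=list(proj(c,w)[0]+off[c]-uv)
    return np.r_[out,np.array([tx,ty])/1.,p[7:11]/1.]
r=least_squares(res,[.475,-.042,np.radians(-85),110,-65,0,0,0,0,0,0],x_scale=[.01,.01,.05,10,10,1,1,1,1,1,1])
if __name__=="__main__":
    print(r.x,np.degrees(r.x[2])); print(r.fun.reshape(-1,2)[:len(pts)])
    J=np.linalg.inv(r.jac.T@r.jac); print(np.sqrt(np.diag(J))*.7)
    x,y,a=r.x[:3]
    for n,v in dict(mouth=(-60,78.5,16),end=(62,78.5,16),tab=(46,36,66),tc=(58,48,50),oc=(-58,-48,50)).items():
        print(n,x+np.cos(a)*v[0]/1e3-np.sin(a)*v[1]/1e3,y+np.sin(a)*v[0]/1e3+np.cos(a)*v[1]/1e3)
E
python3 fit.py
```

```text
[  0.4723  -0.0445  -1.494  101.8377 -58.1089   0.2858   0.       0.5493
   0.32    -0.3408   0.5665] -85.60227647185978
[[ 0.0898 -0.3331]
 [-0.0733 -0.3726]
 [-0.1548  0.3637]
 [ 0.3255 -0.4206]
 [ 0.4969 -0.0754]
 [-0.0359 -0.1874]
 [-0.694   0.6334]
 [-0.2934 -0.4352]
 [-0.7304 -0.2979]
 [-0.0119  0.3178]
 [ 0.0761 -0.4233]
 [ 0.269  -0.5234]
 [-0.1963 -0.0731]
 [ 0.2993  0.8579]
 [-0.3239  0.068 ]
 [ 0.7489  0.0147]]
[0.0016 0.0016 0.0056 1.2427 1.4648 0.5892 0.7    0.538  0.475  0.5569
 0.5068]
mouth 0.545980811702453 0.021328164558585407
end 0.5553357001173466 -0.1003126429968764
tab 0.5117339580210726 -0.08761862526528282
tc 0.5246187805755338 -0.09866314190206002
oc 0.42000661187510774 0.009634107184856315
```

```bash
python3 -m pendant '{"xyz":[[0.038,-0.038,0],[0.038,-0.038,0],[0.038,-0.038,0],[0.038,-0.038,0],[0.038,-0.038,0],[0.038,-0.038,0],[0.038,-0.038,-0.03],[0.035,-0.038,-0.03],[0,0,0]],"turn":[-0.176,-0.176,-0.176,-0.176,-0.176,-0.176,-0.176,-0.176,0]}' 0.5 20
```

```text
time_s: 2.52
tool_pos: [0.5759, 0.2774, 0.1629]
tool_rot: [123.3, 89.5, 15.7]
force: [-0.0, 0.2, 0.1]
grip_width: 0.0436
```

```bash
cat >> h.py <<'E'
def tool():
    from scipy.spatial.transform import Rotation as Ro
    o=readout.get_obs(); R=Ro.from_euler('xyz',o['tool_rot'],degrees=True).as_matrix()
    print("t",round(o['time_s'],2),"pos",np.round(o['tool_pos'],4),"jaw",round(np.degrees(np.arctan2(R[1,1],R[0,1])),2),"xax",np.round(R[:,0],3),"F",np.round(o['force'],1),"w",round(o['grip_width'],4),"q",np.round(o['qpos'],0))
    return o['tool_pos'],R
E
python3 - <<'E'
from h import *
tool(); see(["rib","keeper"])
crop("side",220,90,120,120,5,"s3.png"); crop("top",140,165,110,80,6,"t3.png")
E
```

```text
t 2.52 pos [0.5759 0.2774 0.1629] jaw -17.59 xax [ 0.009  0.002 -1.   ] F [-0.   0.2  0.1] w 0.0436 q [-43.  19.  19.  90.  -6.  71. -41.]
side rib 0.87 [0.327  0.1043 0.0245] [201 210]
side rib 0.71 [0.2499 0.3689 0.0244] [170 153]
side rib 0.62 [0.5682 0.2894 0.0218] [277 157]
side rib 0.42 [ 0.5115 -0.0861  0.0659] [282 243]
side keeper 0.93 [ 0.3092  0.3836 -0.0019] [190 154]
side keeper 0.9 [0.36   0.1562 0.0008] [213 202]
side keeper 0.8 [0.5515 0.2233 0.0013] [276 178]
side keeper 0.37 [ 0.5558 -0.0989  0.0146] [300 258]
top rib 0.95 [0.3297 0.1047 0.028 ] [237 291]
top keeper 0.73 [ 0.5497  0.2276 -0.0032] [193 211]
top keeper 0.62 [ 0.357   0.1579 -0.0024] [218 280]
```

View pics/s3.png

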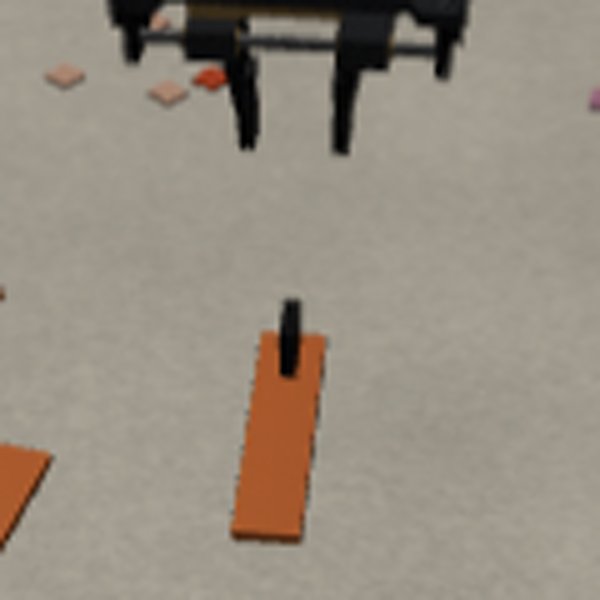

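View pics/t3.png

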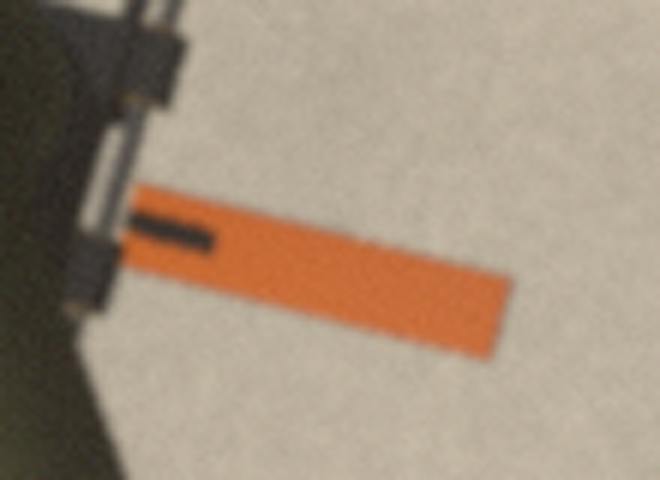

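```bash
python3 -m pendant '{"xyz":[[-0.003,0.005,-0.05],[-0.003,0.005,-0.045],[0,0,-0.01],[0,0,0]],"turn":[0.02,0.02,0,0]}' 0.5 20; python3 - <<'E'
from h import *
tool(); see(["rib"],f=spot_in)
crop("side",220,100,100,110,5,"s4.png"); crop("top",140,165,110,80,6,"t4.png")
E
```

```text
time_s: 3.42
tool_pos: [0.568, 0.2998, 0.0631]
tool_rot: [145.4, 88.7, 41.2]
force: [-0.2, -0.4, -0.0]
grip_width: 0.0435
t 3.42 pos [0.568  0.2998 0.0631] jaw -14.27 xax [ 0.017  0.014 -1.   ] F [-0.2 -0.4 -0. ] w 0.0435 q [-43.  24.  17.  96.  -8.  60. -38.]
side rib 0.86 [0.5523 0.2202 0.006 ] [276 177]
side rib 0.84 [0.2999 0.3738 0.0098] [187 154]
side rib 0.61 [0.3551 0.1477 0.0099] [211 202]
side rib 0.18 [ 0.4729 -0.0398  0.0444] [263 237]
top rib 0.97 [0.3607 0.1616 0.009 ] [216 279]
top rib 0.67 [ 0.4713 -0.0432  0.0303] [291 236]
top rib 0.65 [0.5561 0.2202 0.0085] [194 208]
```

View pics/s4.png

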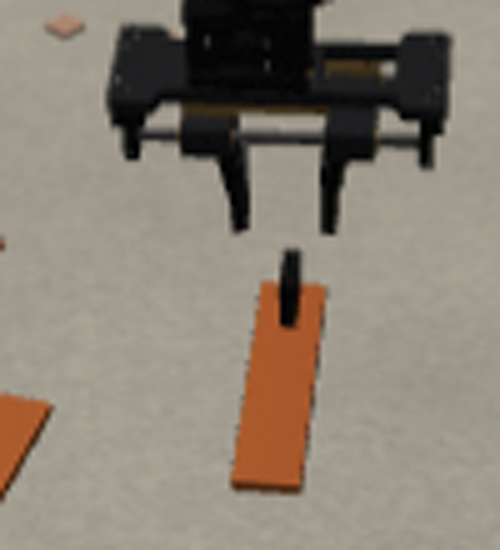

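View pics/t4.png

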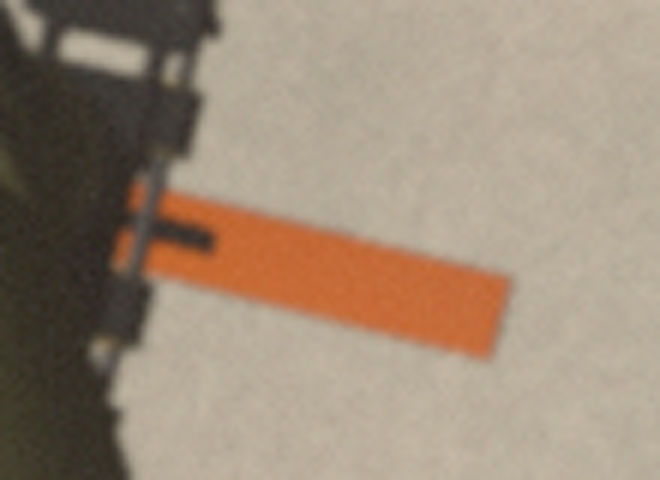

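```bash
python3 -m pendant '{"xyz":[[0,-0.006,0],[0,-0.006,0],[0,0,0]],"turn":[-0.008,-0.008,0]}'; python3 - <<'E'
from h import *
tool()
E
```

```text
time_s: 4.1
tool_pos: [0.5697, 0.2865, 0.0655]
tool_rot: [143.6, 88.5, 38.3]
force: [0.1, 0.7, -0.0]
grip_width: 0.0437
t 4.1 pos [0.5697 0.2865 0.0655] jaw -15.34 xax [ 0.02   0.016 -1.   ] F [ 0.1  0.7 -0. ] w 0.0437 q [-43.  23.  17.  97.  -8.  60. -38.]
```

```bash
python3 -m pendant '{"xyz":[[0,0.0005,-0.012],[0,0,-0.012],[0,0,-0.012],[0,0,-0.005],[0,0,0]],"turn":[0,0,0,0,0]}'; python3 - <<'E'
from h import *
tool(); read_camera("side")
crop("side",220,100,100,110,5,"s5.png"); crop("top",140,165,110,80,6,"t5.png")
E
```

```text
time_s: 4.72
tool_pos: [0.5685, 0.287, 0.02]
tool_rot: [145.1, 88.6, 39.8]
force: [0.0, -0.6, 0.7]
grip_width: 0.0435
t 4.72 pos [0.5685 0.287  0.02  ] jaw -15.32 xax [ 0.018  0.015 -1.   ] F [ 0.  -0.6  0.7] w 0.0435 q [-42.  26.  17.  99.  -9.  55. -38.]
```

View pics/s5.png

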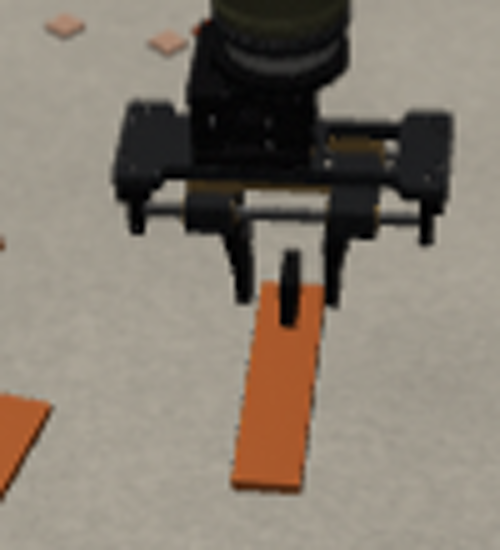

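View pics/t5.png

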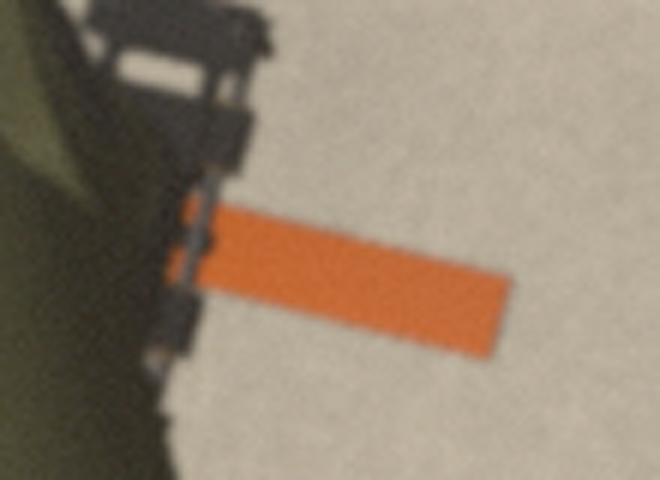

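```bash
python3 -m pendant '{"xyz":[[0.0005,0.0005,-0.006],[0,0,-0.002],[0,0,0]],"turn":[0,0,0]}'; python3 - <<'E'
from h import *
p,R=tool(); print(proj("side",p),proj("side",p+[0,0,.0137]))
E
```

```text
time_s: 5.25
tool_pos: [0.5703, 0.2882, 0.0135]
tool_rot: [144.1, 88.4, 38.8]
force: [-0.1, 0.5, -0.0]
grip_width: 0.0437
t 5.25 pos [0.5703 0.2882 0.0135] jaw -15.32 xax [ 0.021  0.017 -1.   ] F [-0.1  0.5 -0. ] w 0.0437 q [-42.  26.  16.  99.  -9.  54. -38.]
[[278.13785948 159.74398417]] [[278.1140316  156.19104744]]
```

```bash
python3 -m pendant '{"xyz":[[0,0,-0.002],[0,0,0],[0,0,0],[0,0,0],[0,0,0],[0,0,0]],"turn":[0,0,0,0,0,0]}' 0 50; python3 - <<'E'
from h import *
tool()
E
```

```text
time_s: 6.0
tool_pos: [0.5704, 0.2884, 0.0118]
tool_rot: [144.7, 88.4, 39.4]
force: [0.5, 0.5, -0.7]
grip_width: 0.0096
t 6.0 pos [0.5704 0.2884 0.0118] jaw -15.32 xax [ 0.021  0.018 -1.   ] F [ 0.5  0.5 -0.7] w 0.0096 q [-42.  27.  16.  99.  -9.  54. -37.]
```

```bash
python3 -m pendant '{"xyz":[[0,0,0.012],[0,0,0.015],[-0.003,-0.006,0.015],[-0.006,-0.012,0.008],[-0.007,-0.014,0],[-0.007,-0.014,0],[-0.007,-0.014,0],[-0.005,-0.009,0],[-0.002,-0.003,0],[0,0,0]],"turn":[0,0,0.06,0.06,0.06,0.06,0.06,0.03,0.01,0]}'; python3 - <<'E'
from h import *
tool()
crop("side",210,120,130,140,4,"s6.png"); crop("top",150,170,180,100,4,"t6.png")
E
```

```text
time_s: 7.25
tool_pos: [0.5346, 0.2151, 0.0722]
tool_rot: [137.8, 88.0, 52.6]
force: [0.1, -0.3, -2.5]
grip_width: 0.0097
t 7.25 pos [0.5346 0.2151 0.0722] jaw 4.75 xax [ 0.021  0.028 -0.999] F [ 0.1 -0.3 -2.5] w 0.0097 q [-37.  15.  15. 106.  -6.  58. -15.]
```

View pics/s6.png

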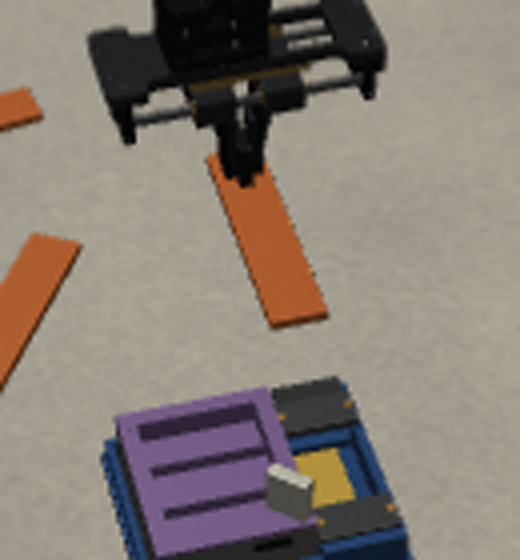

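View pics/t6.png

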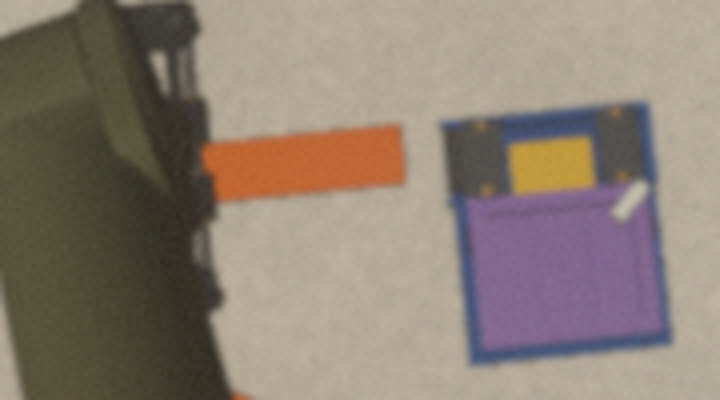

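```bash
python3 -m pendant '{"xyz":[[-0.001,0,-0.01],[-0.001,0,-0.012],[-0.001,0,-0.011],[0,0,-0.004],[0,0,0]],"turn":[-0.002,-0.002,-0.002,0,0]}'; python3 - <<'E'
from h import *
tool()
crop("side",250,165,75,75,8,"s7.png"); crop("top",195,190,100,55,8,"t7.png")
E
```

```text
time_s: 7.98
tool_pos: [0.5305, 0.2162, 0.0308]
tool_rot: [139.7, 88.1, 54.2]
force: [-0.1, 0.9, -2.2]
grip_width: 0.0093
t 7.97 pos [0.5305 0.2162 0.0308] jaw 4.49 xax [ 0.019  0.027 -0.999] F [-0.1  0.9 -2.2] w 0.0093 q [-37.  18.  15. 108.  -7.  53. -14.]
```

View pics/s7.png

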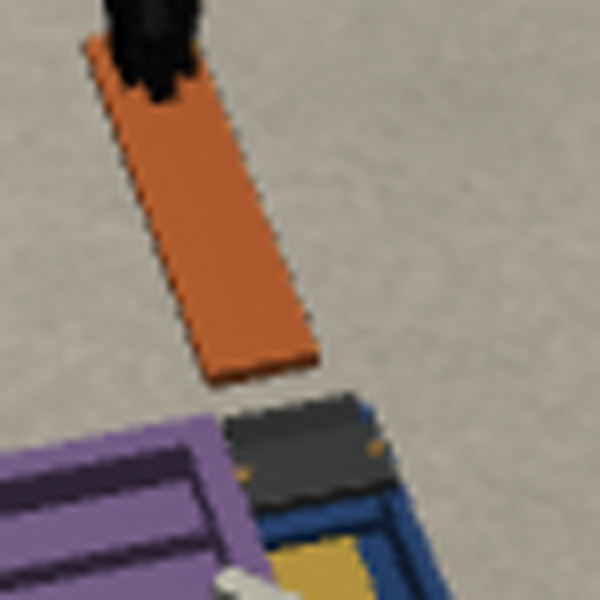

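View pics/t7.png

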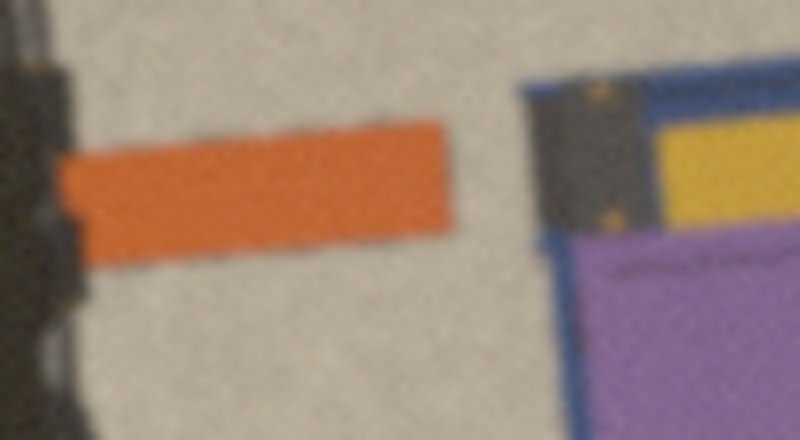

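```bash
cat > kp.py <<'E'
from fit import *
import sys
a=r.x[2]; off={'side':r.x[7:9],'top':r.x[9:11]}
def run(zt,boxes):
  p,R=tool()
  for c,(x,y,w,h) in boxes.items():
    im=read_camera(c)[:,:,::-1]; im=cv2.resize(im,None,fx=4,fy=4,interpolation=cv2.INTER_CUBIC); hsv=cv2.cvtColor(np.ascontiguousarray(im),cv2.COLOR_BGR2HSV)
    m=cv2.inRange(hsv,(3,140,110 if c=='side' else 70),(20,255,255)); k=np.zeros_like(m);k[4*y:4*(y+h),4*x:4*(x+w)]=m[4*y:4*(y+h),4*x:4*(x+w)]
    k=cv2.morphologyEx(k,cv2.MORPH_OPEN,np.ones((5,5)))
    ct=max(cv2.findContours(k,cv2.RETR_EXTERNAL,cv2.CHAIN_APPROX_NONE)[0],key=cv2.contourArea).reshape(-1,2)
    uv=(ct+.5)/4-.5
    W=onplane(c,uv-off[c],zt)[:,:2]-r.x[:2]
    H=np.c_[np.cos(a)*W[:,0]+np.sin(a)*W[:,1],-np.sin(a)*W[:,0]+np.cos(a)*W[:,1]]*1000
    nose=np.percentile(H[:,0],99.5); out=[]
    # edges
    for s in(1,-1):
        bins=[];
        for b in np.arange(nose-110,nose-8,6):
            q=H[(H[:,0]>=b)&(H[:,0]<b+6)]
            if len(q): bins.append((b+3,(q[:,1].max() if s>0 else q[:,1].min())))
        bins=np.array(bins); f=np.polyfit(bins[:,0],bins[:,1],1); out.append((np.degrees(np.arctan(f[0])),np.polyval(f,nose),np.polyval(f,nose-100)))
    print(c,"nose x",round(nose,1),"edges(deg,y@nose,y@-100)",np.round(out,2).tolist())
E
python3 - <<'E'
from kp import *
run(.027,{'side':(255,165,40,50),'top':(200,200,56,30)})
E
```

```text
t 8.07 pos [0.5308 0.2164 0.0314] jaw 4.49 xax [ 0.02   0.027 -0.999] F [-0.9  0.1 -2.1] w 0.0094 q [-37.  18.  15. 108.  -7.  53. -14.]
side nose x -102.2 edges(deg,y@nose,y@-100) [[0.04, 95.01, 94.95], [-0.03, 55.72, 55.78]]
top nose x -104.4 edges(deg,y@nose,y@-100) [[-0.09, 97.21, 97.37], [0.18, 61.1, 60.78]]
```

```bash
python3 - <<'E'
from h import *
np.set_printoptions(suppress=True,precision=4)
tool(); import collections
gu=dict(slot_mouth=(.544,.024),slot_end=(.554,-.1),keeper=(.526,.15),tongue=(.542,-.036),top_tray=(.474,-.044))
for c in("side","top"):
    D=collections.defaultdict(list)
    for i in range(6):
        read_camera(c)
        for n in gu:
            for q in pinpoint(c,n):
                w=toworld(c,q['at'])
                if np.hypot(*(w[:2]-gu[n]))<.02: D[n].append(w)
    for n in D: print(c,n,len(D[n]),np.mean(D[n],0),np.std(D[n],0),np.median(D[n],0))
tool()
E
```

```text
t 8.18 pos [0.5312 0.2165 0.0319] jaw 4.48 xax [ 0.021  0.028 -0.999] F [ 0.6  0.5 -1.3] w 0.0101 q [-37.  18.  15. 108.  -7.  53. -14.]
side slot_mouth 5 [0.5446 0.0269 0.0162] [0.0012 0.0015 0.0011] [0.5441 0.0271 0.0166]
side slot_end 6 [ 0.5564 -0.0967  0.0151] [0.0017 0.0012 0.0019] [ 0.5566 -0.097   0.0153]
side keeper 6 [0.5358 0.1502 0.0193] [0.0011 0.0015 0.002 ] [0.5356 0.1503 0.0194]
side tongue 6 [ 0.5416 -0.0367  0.0135] [0.0014 0.0012 0.0012] [ 0.5414 -0.0371  0.0138]
side top_tray 7 [ 0.4729 -0.044   0.0258] [0.001  0.0029 0.012 ] [ 0.4728 -0.0448  0.0293]
top slot_mouth 6 [0.5435 0.0307 0.0144] [0.0016 0.0016 0.0011] [0.5434 0.0312 0.0146]
top slot_end 5 [ 0.5499 -0.1009  0.0132] [0.0023 0.0022 0.0012] [ 0.5495 -0.0997  0.0124]
top keeper 6 [0.5333 0.1538 0.0183] [0.0015 0.0016 0.0023] [0.5328 0.1538 0.0177]
top tongue 6 [ 0.5402 -0.0348  0.0161] [0.0013 0.0017 0.002 ] [ 0.5405 -0.0352  0.0155]
top top_tray 6 [ 0.4748 -0.0444  0.0335] [0.0008 0.001  0.0014] [ 0.4748 -0.0439  0.0341]
t 11.78 pos [0.5308 0.2164 0.0315] jaw 4.49 xax [ 0.02   0.027 -0.999] F [-0.   1.2 -2.5] w 0.0091 q [-37.  18.  15. 108.  -7.  53. -14.]
```

```bash
python3 -m pendant '{"xyz":[[0.001,0,-0.0015],[0.0006,-0.008,-0.0008],[0.0004,-0.005,0],[0,0,0]],"turn":[0,0,0,0]}'; python3 - <<'E'
from kp import *
run(.026,{'side':(255,170,42,60),'top':(200,200,70,30)})
crop("side",250,165,75,75,8,"s8.png"); crop("top",195,190,100,55,8,"t8.png")
E
```

```text
time_s: 12.28
tool_pos: [0.533, 0.2019, 0.0289]
tool_rot: [138.7, 88.1, 53.2]
force: [0.2, 0.3, -2.5]
grip_width: 0.0092
t 12.28 pos [0.533  0.2019 0.0289] jaw 4.46 xax [ 0.02   0.027 -0.999] F [ 0.2  0.3 -2.5] w 0.0092 q [-36.  18.  15. 108.  -7.  53. -13.]
side nose x -85.8 edges(deg,y@nose,y@-100) [[-0.09, 95.62, 95.78], [0.04, 56.5, 56.43]]
top nose x -90.0 edges(deg,y@nose,y@-100) [[-0.1, 97.72, 97.9], [0.03, 61.45, 61.4]]
```

View pics/s8.png

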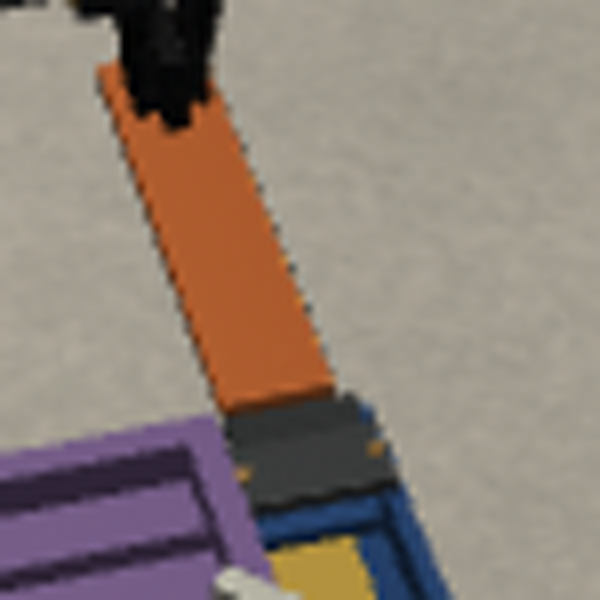

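View pics/t8.png

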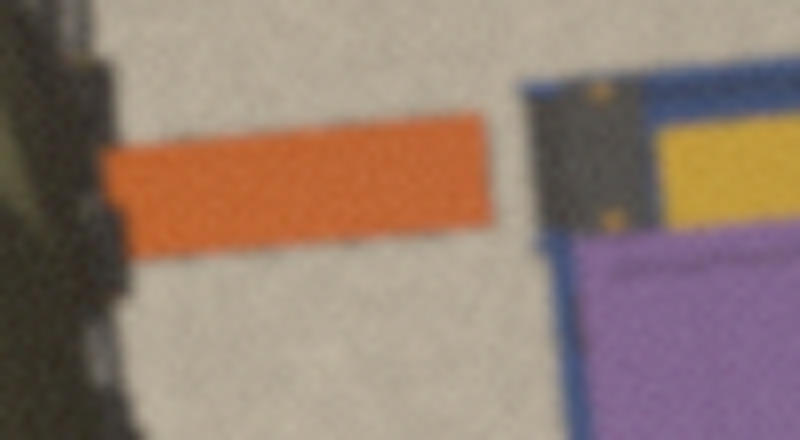

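```bash
python3 -m pendant '{"xyz":[[0.001,-0.006,0],[0.0004,-0.007,0],[0.0005,-0.007,0],[0.0003,-0.004,0],[0,0,0]],"turn":[0,0,0,0,0]}'; python3 - <<'E'
from kp import *
run(.026,{'side':(255,170,42,60),'top':(200,200,70,30)})
crop("side",250,165,75,75,8,"s9.png"); crop("top",195,190,100,55,8,"t9.png")
E
```

```text
time_s: 13.1
tool_pos: [0.5349, 0.1771, 0.029]
tool_rot: [139.6, 88.1, 54.1]
force: [-0.9, -0.5, -2.0]
grip_width: 0.0099
t 13.1 pos [0.5349 0.1771 0.029 ] jaw 4.51 xax [ 0.02   0.027 -0.999] F [-0.9 -0.5 -2. ] w 0.0099 q [-34.  17.  16. 109.  -7.  53. -10.]
side nose x -82.3 edges(deg,y@nose,y@-100) [[0.01, 95.75, 95.72], [-0.02, 56.47, 56.5]]
top nose x -74.7 edges(deg,y@nose,y@-100) [[-0.27, 97.63, 98.1], [-0.09, 61.41, 61.56]]
```

View pics/s9.png

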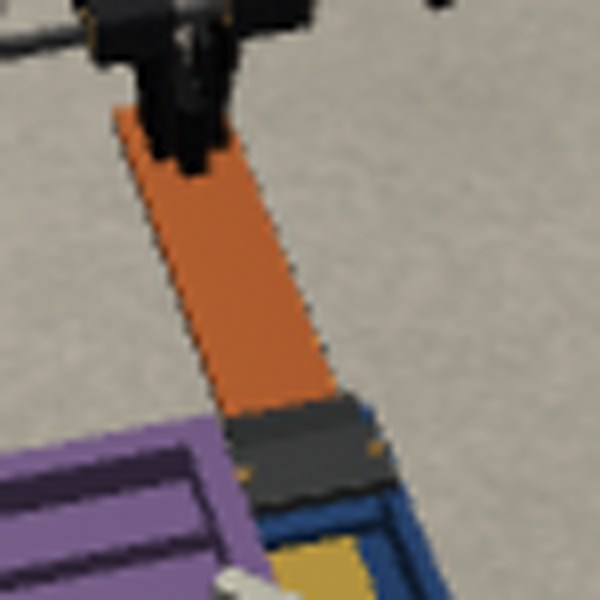

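View pics/t9.png

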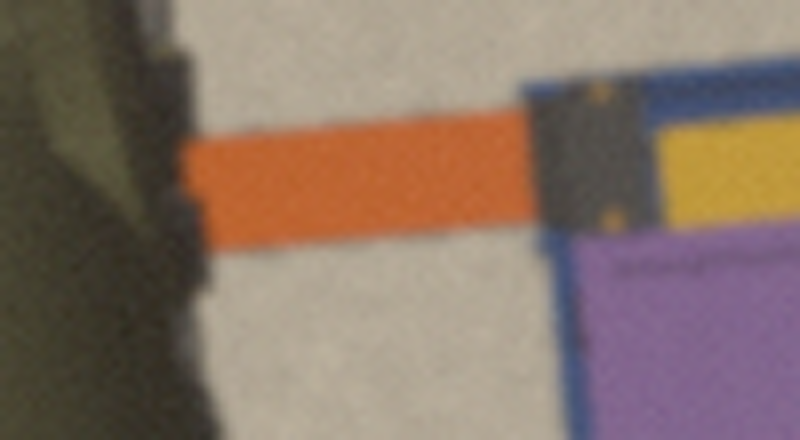

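```bash
python3 -m pendant '{"xyz":[[0.0012,-0.005,0],[0.0008,-0.006,0],[0.0004,-0.005,0],[0,0,0]],"turn":[0,0,0,0]}'; python3 - <<'E'
from h import *
tool()
E
```

```text
time_s: 13.8
tool_pos: [0.5363, 0.1613, 0.0286]
tool_rot: [142.8, 88.1, 57.4]
force: [-1.6, -0.9, -2.1]
grip_width: 0.0094
t 13.8 pos [0.5363 0.1613 0.0286] jaw 4.59 xax [ 0.018  0.027 -0.999] F [-1.6 -0.9 -2.1] w 0.0094 q [-33.  17.  16. 110.  -7.  53.  -8.]
```

```bash
python3 -m pendant '{"xyz":[[0.0004,-0.007,0],[0.0005,-0.007,0],[0.0005,-0.007,0],[0.0003,-0.004,0],[0,0,0]],"turn":[0,0,0,0,0]}'; python3 - <<'E'
from h import *
tool()
crop("side",250,165,75,75,8,"s10.png"); crop("top",195,190,130,55,6,"t10.png")
E
```

```text
time_s: 14.42
tool_pos: [0.5383, 0.1339, 0.0287]
tool_rot: [142.1, 88.1, 56.7]
force: [-1.2, -0.3, -1.9]
grip_width: 0.0095
t 14.43 pos [0.5383 0.1339 0.0287] jaw 4.56 xax [ 0.018  0.027 -0.999] F [-1.2 -0.3 -1.9] w 0.0095 q [-31.  16.  17. 110.  -8.  53.  -5.]
```

View pics/s10.png

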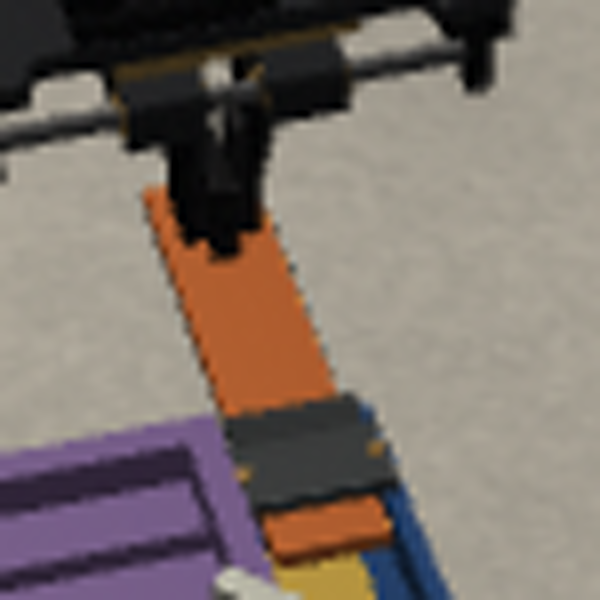

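View pics/t10.png

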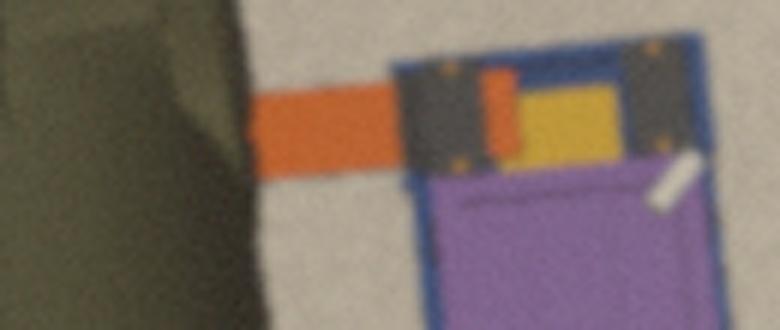

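```bash
python3 -m pendant '{"xyz":[[0.0005,-0.007,0],[0.0005,-0.008,0],[0.0006,-0.008,0],[0.0005,-0.007,0],[0.0003,-0.004,0],[0,0,0]],"turn":[0,0,0,0,0,0]}'; python3 - <<'E'
from h import *
tool()
crop("side",250,165,75,75,8,"s11.png"); crop("top",195,190,130,55,6,"t11.png")
E
```

```text
time_s: 15.28
tool_pos: [0.5409, 0.0978, 0.0287]
tool_rot: [141.6, 88.1, 56.2]
force: [-1.0, -0.1, -2.4]
grip_width: 0.0094
t 15.28 pos [0.5409 0.0978 0.0287] jaw 4.6 xax [ 0.018  0.027 -0.999] F [-1.  -0.1 -2.4] w 0.0094 q [-28.  16.  18. 111.  -8.  53.  -1.]
```

View pics/s11.png

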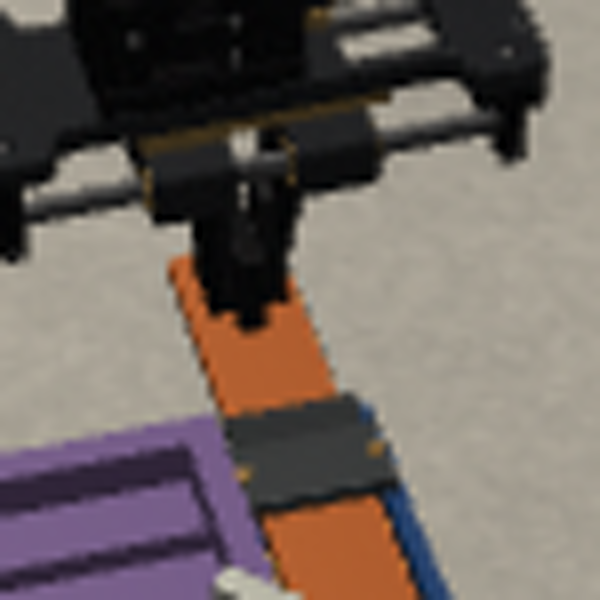

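View pics/t11.png

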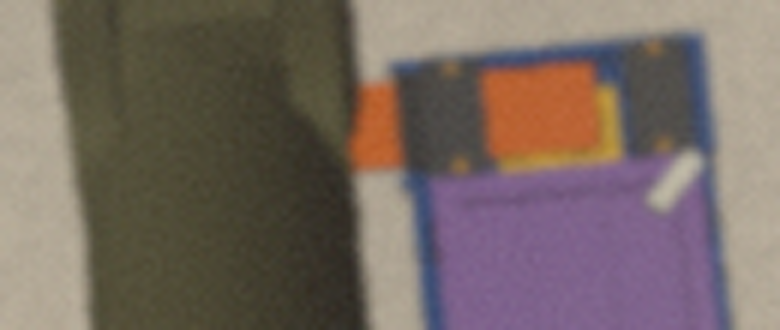

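```bash
python3 -m pendant '{"xyz":[[0.0004,-0.006,0],[0.0005,-0.006,0],[0.0005,-0.006,0],[0.0004,-0.005,0],[0,0,0]],"turn":[0,0,0,0,0]}'; python3 - <<'E'
from h import *
tool()
E
```

```text
time_s: 16.0
tool_pos: [0.5426, 0.0741, 0.0287]
tool_rot: [142.2, 88.1, 56.9]
force: [-0.8, -0.1, -1.2]
grip_width: 0.0097
t 16.0 pos [0.5426 0.0741 0.0287] jaw 4.7 xax [ 0.018  0.027 -0.999] F [-0.8 -0.1 -1.2] w 0.0097 q [-26.  16.  19. 111.  -8.  53.   1.]
```

Nose should now be under the second bridge. Continue to contact with the stop.

```bash
python3 -m pendant '{"xyz":[[0.0004,-0.005,0],[0.0004,-0.005,0],[0.0003,-0.004,0],[0.0002,-0.003,0]],"turn":[0,-0.001,-0.001,0]}'; python3 -m pendant '{"xyz":[[0,-0.0025,0],[0,-0.0025,0]],"turn":[0,0]}'; python3 - <<'E'
from h import *
tool()
crop("side",240,185,75,75,8,"s12.png"); crop("top",195,190,130,55,6,"t12.png")
E
```

```text
time_s: 16.5
tool_pos: [0.544, 0.0565, 0.0287]
tool_rot: [142.3, 88.1, 57.0]
force: [-1.1, 0.7, -1.4]
grip_width: 0.0097
time_s: 16.75
tool_pos: [0.544, 0.0553, 0.0291]
tool_rot: [146.5, 87.9, 61.2]
force: [-0.7, 6.8, 0.6]
grip_width: 0.0097
t 16.75 pos [0.544  0.0553 0.0291] jaw 4.7 xax [ 0.018  0.033 -0.999] F [-0.7  6.8  0.6] w 0.0097 q [-25.  16.  19. 111.  -9.  53.   4.]
```

View pics/s12.png

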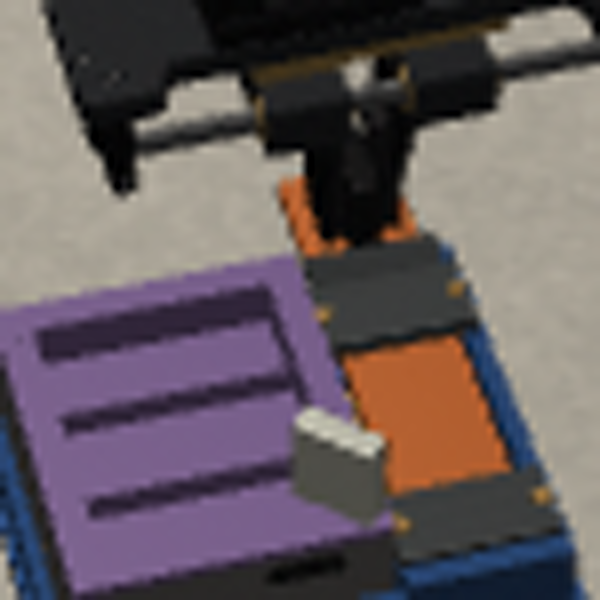

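View pics/t12.png

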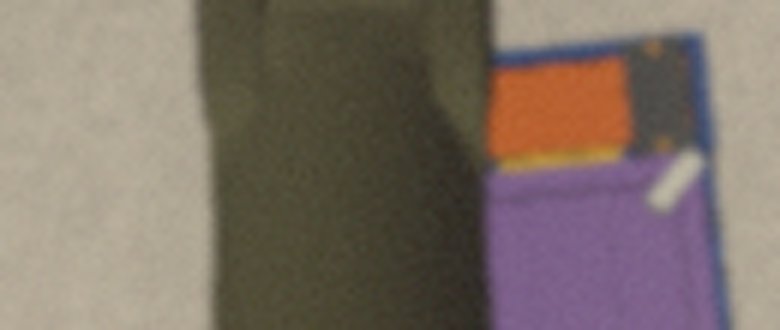

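```bash
python3 -m pendant '{"xyz":[[0,-0.003,0],[0,-0.003,0]],"turn":[0,0]}'; python3 - <<'E'
from h import *
tool()
E
```

```text
time_s: 17.1
tool_pos: [0.5439, 0.0553, 0.0298]
tool_rot: [150.6, 87.5, 65.5]
force: [-1.2, 6.1, -1.9]
grip_width: 0.0095
t 17.1 pos [0.5439 0.0553 0.0298] jaw 4.92 xax [ 0.018  0.039 -0.999] F [-1.2  6.1 -1.9] w 0.0095 q [-24.  16.  19. 111.  -9.  53.   5.]
```

```bash
python3 - <<'E'
from kp import *
crop("side",255,185,60,50,12,"s13.png")
ca,sa=np.cos(a),np.sin(a)
for v in [(-118,58.5,24),(-118,98.5,24),(-118,58.5,16),(-75,58.5,24),(-75,98.5,24),(-60,78.5,32),(-46,78.5,32)]:
    w=[r.x[0]+(ca*v[0]-sa*v[1])/1e3,r.x[1]+(sa*v[0]+ca*v[1])/1e3,v[2]/1e3]
    q=proj("side",w)[0]+off['side']; print(v,np.round((q-[255,185])*12))
E
```

```text
(-118, 58.5, 24) [238. 276.]
(-118, 98.5, 24) [410. 243.]
(-118, 58.5, 16) [239. 301.]
(-75, 58.5, 24) [287. 409.]
(-75, 98.5, 24) [462. 375.]
(-60, 78.5, 32) [393. 414.]
(-46, 78.5, 32) [410. 459.]
```

View pics/s13.png

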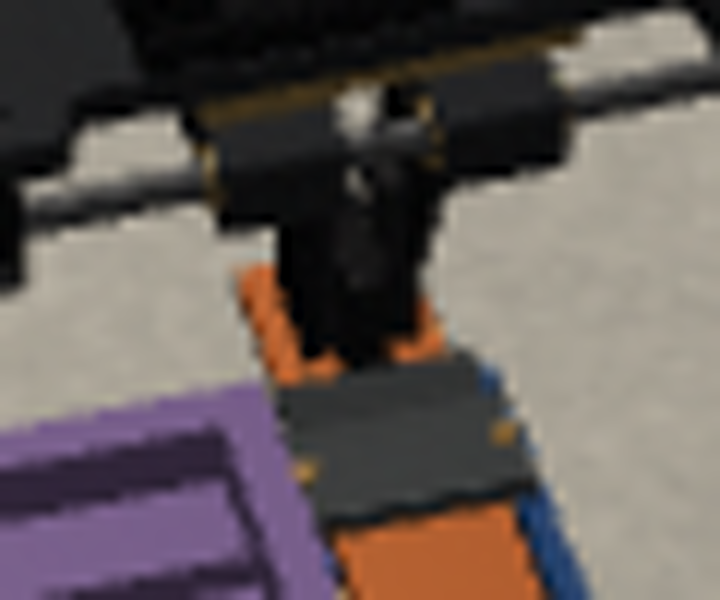

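```bash
python3 -m pendant '{"xyz":[[0,0,0],[0,0,0],[0,0,0],[0,0,0]],"turn":[0,0,0,0]}' 0.45 40;  python3 - <<'E'
from h import *
tool()
E
```

```text
time_s: 17.65
tool_pos: [0.5463, 0.0538, 0.0313]
tool_rot: [144.1, 87.5, 59.0]
force: [-0.2, 0.1, -0.7]
grip_width: 0.0371
t 17.65 pos [0.5463 0.0538 0.0313] jaw 4.9 xax [ 0.023  0.038 -0.999] F [-0.2  0.1 -0.7] w 0.0371 q [-24.  16.  19. 111.  -9.  53.   5.]
```

```bash
python3 -m pendant '{"xyz":[[0,0,0.01],[0,0,0.015],[0,0,0.02],[0,0,0.02],[0,0,0.015],[0,0.01,0.005],[0,0,0]],"turn":[0,0,0,0,0,0,0]}';  python3 - <<'E'
from kp import *
tool()
crop("side",225,175,90,90,7,"s14.png"); im=crop("top",225,180,110,85,7,"t14.png")
E
```

```text
time_s: 18.52
tool_pos: [0.5473, 0.0643, 0.1238]
tool_rot: [140.6, 87.3, 55.5]
force: [-0.1, 0.7, -0.8]
grip_width: 0.0391
t 18.52 pos [0.5473 0.0643 0.1238] jaw 4.86 xax [ 0.027  0.039 -0.999] F [-0.1  0.7 -0.8] w 0.0391 q [-26.   9.  20. 107.  -6.  63.   1.]
```

View pics/s14.png

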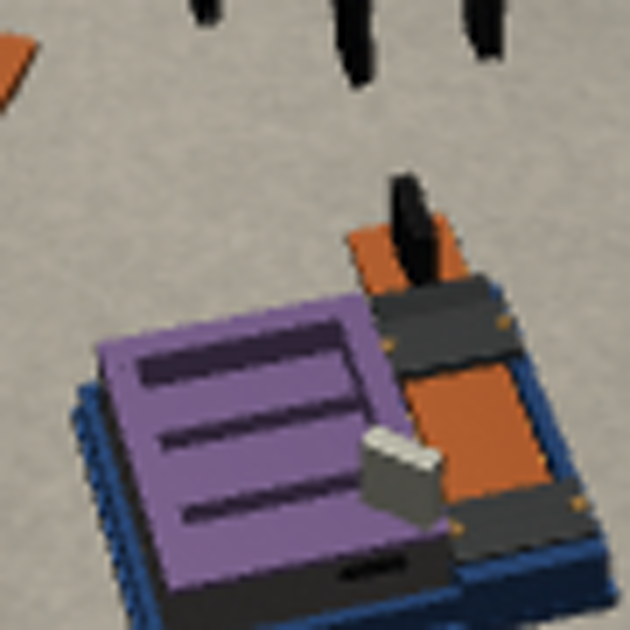

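View pics/t14.png

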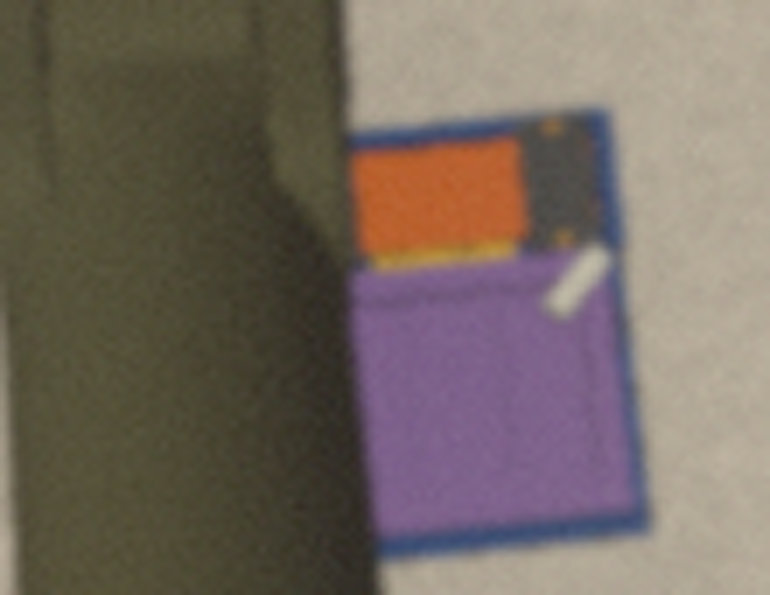

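```bash
python3 - <<'E'
from h import *
np.set_printoptions(suppress=True,precision=4)
print(tri((282.4,238.9),(307.9,220.1)), onplane("side",[(282.4,238.9)],.082),onplane("top",[(307.9,220.1)],.082))
e=onplane("top",[(603/7+225,253/7+180),(555/7+225,308/7+180)],.082); print(e,np.degrees(np.arctan2(*(e[0]-e[1])[[1,0]])))
for i in range(3): see(["tab","tab_corner"],k=1)
tool()
E
```

```text
[ 0.5115 -0.0859  0.0794] [[ 0.5126 -0.0882  0.082 ]] [[ 0.5099 -0.0856  0.082 ]]
[[ 0.52   -0.0943  0.082 ]
 [ 0.5    -0.076   0.082 ]] -42.44863341978622
side tab 0.92 [ 0.5108 -0.0873  0.0671] [282 243]
side tab_corner 0.91 [ 0.5298 -0.0955  0.0523] [290 248]
top tab 0.77 [ 0.51   -0.0841  0.0634] [307 221]
top tab_corner 0.57 [ 0.5292 -0.0937  0.0498] [310 214]
side tab 0.69 [ 0.5129 -0.0902  0.0669] [283 244]
side tab_corner 0.71 [ 0.5281 -0.0941  0.0509] [289 248]
top tab 0.68 [ 0.5096 -0.0855  0.0629] [307 221]
top tab_corner 0.68 [ 0.5284 -0.092   0.0539] [309 214]
side tab 0.56 [ 0.5141 -0.0864  0.0645] [283 243]
side tab_corner 0.74 [ 0.6833 -0.3549 -0.0052] [381 343]
top tab 0.77 [ 0.5123 -0.0848  0.061 ] [307 220]
top tab_corner 0.96 [ 0.5297 -0.0928  0.0524] [310 214]
t 19.52 pos [0.5472 0.0627 0.1235] jaw 4.75 xax [ 0.026  0.038 -0.999] F [ 0.9 -0.9 -1.1] w 0.0393 q [-26.   9.  20. 107.  -6.  63.   1.]
```

```bash
python3 -m pendant '{"xyz":[[-0.003,-0.01,0.003],[-0.004,-0.018,0.003],[-0.005,-0.02,0],[-0.005,-0.02,0],[-0.005,-0.02,0],[-0.005,-0.02,0],[-0.004,-0.018,0],[-0.003,-0.01,0],[-0.001,-0.004,0],[0,0,0]],"turn":[0.07,0.1,0.1,0.1,0.1,0.1,0.1,0.06,0.02,0]}' 0.5; python3 - <<'E'
from h import *
tool()
E
```

```text
time_s: 20.78
tool_pos: [0.5112, -0.0808, 0.1302]
tool_rot: [139.0, 87.3, 98.2]
force: [-0.2, 0.2, 0.0]
grip_width: 0.0436
t 20.77 pos [ 0.5112 -0.0808  0.1302] jaw 49.19 xax [-0.007  0.046 -0.999] F [-0.2  0.2  0. ] w 0.0436 q [-14.   7.  23. 109.  -6.  66.  61.]
```

```bash
python3 -m pendant '{"xyz":[[0,-0.003,-0.008],[0,-0.002,-0.012],[0,0,-0.01],[0,0,-0.005],[0,0,0]],"turn":[0.002,0.002,0,0,0]}' 0.5; python3 - <<'E'
from h import *
p,R=tool(); print(proj("side",p),proj("top",p))
crop("side",225,175,90,90,7,"s15.png"); crop("top",265,180,80,85,7,"t15.png")
E
```

```text
time_s: 21.4
tool_pos: [0.5107, -0.0842, 0.0916]
tool_rot: [141.3, 87.3, 100.9]
force: [0.9, -0.5, 0.4]
grip_width: 0.0438
t 21.4 pos [ 0.5107 -0.0842  0.0916] jaw 49.5 xax [-0.009  0.047 -0.999] F [ 0.9 -0.5  0.4] w 0.0438 q [-13.   9.  23. 111.  -7.  62.  63.]
[[281.31730778 235.10647384]] [[307.63484644 219.48254424]]
```

View pics/s15.png

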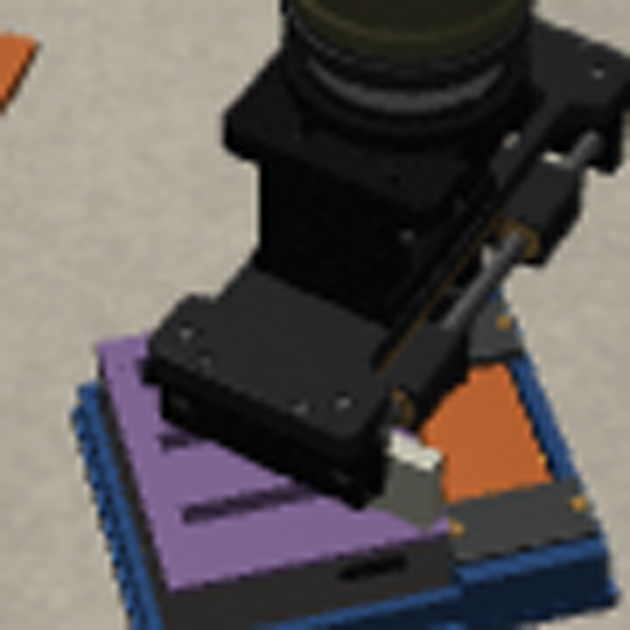

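View pics/t15.png

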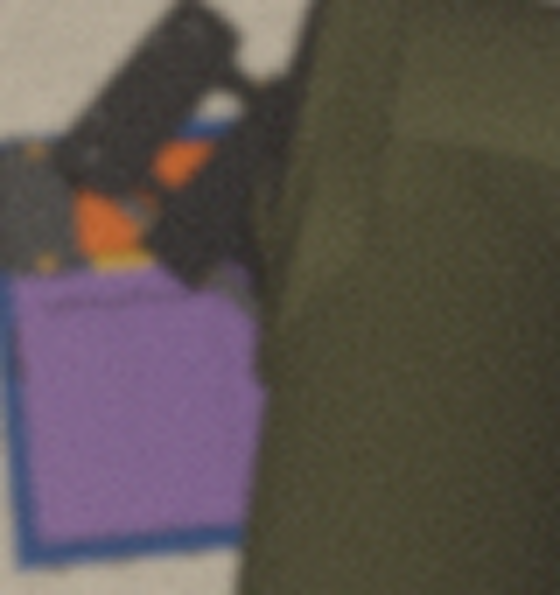

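```bash
python3 -m pendant '{"xyz":[[0.0005,-0.0015,-0.008],[0,-0.0008,-0.01],[0,0,-0.01],[0,0,-0.005],[0,0,-0.001],[0,0,0]],"turn":[0,0,0,0,0,0]}' 0.5; python3 - <<'E'
from h import *
p,R=tool()
crop("side",225,175,90,90,7,"s16.png")
E
```

```text
time_s: 22.25
tool_pos: [0.5118, -0.0868, 0.056]
tool_rot: [139.3, 87.3, 98.8]
force: [0.7, 0.3, -0.6]
grip_width: 0.043
t 22.25 pos [ 0.5118 -0.0868  0.056 ] jaw 49.5 xax [-0.007  0.046 -0.999] F [ 0.7  0.3 -0.6] w 0.043 q [-12.  12.  23. 112.  -9.  58.  65.]
```

View pics/s16.png

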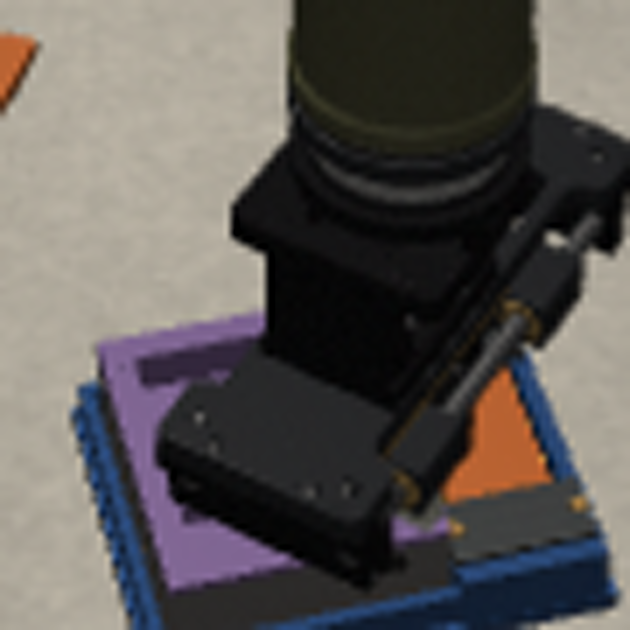

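```bash
python3 -m pendant '{"xyz":[[0,0,-0.0015],[0,0,0],[0,0,0],[0,0,0],[0,0,0],[0,0,0]],"turn":[0,0,0,0,0,0]}' 0 28; python3 - <<'E'
from h import *
p,R=tool()
E
```

```text
time_s: 23.05
tool_pos: [0.5125, -0.087, 0.0555]
tool_rot: [137.5, 87.3, 97.1]
force: [-0.4, -0.3, 0.1]
grip_width: 0.0101
t 23.05 pos [ 0.5125 -0.087   0.0555] jaw 49.53 xax [-0.006  0.046 -0.999] F [-0.4 -0.3  0.1] w 0.0101 q [-12.  12.  23. 112.  -9.  57.  65.]
```

```bash
python3 -m pendant '{"xyz":[[0,0,0.003],[0,0,0.003],[-0.0005,0.0004,0.003],[-0.0005,0.0004,0.003]],"turn":[0,0,0,0]}'; python3 - <<'E'
from h import *
p,R=tool()
crop("side",225,175,90,90,7,"s17.png")
E
```

```text
time_s: 23.55
tool_pos: [0.509, -0.0857, 0.0648]
tool_rot: [143.5, 87.3, 103.0]
force: [1.3, -0.0, -8.6]
grip_width: 0.0101
t 23.55 pos [ 0.509  -0.0857  0.0648] jaw 49.54 xax [-0.011  0.046 -0.999] F [ 1.3 -0.  -8.6] w 0.0101 q [-13.  11.  23. 112.  -8.  59.  64.]
```

View pics/s17.png

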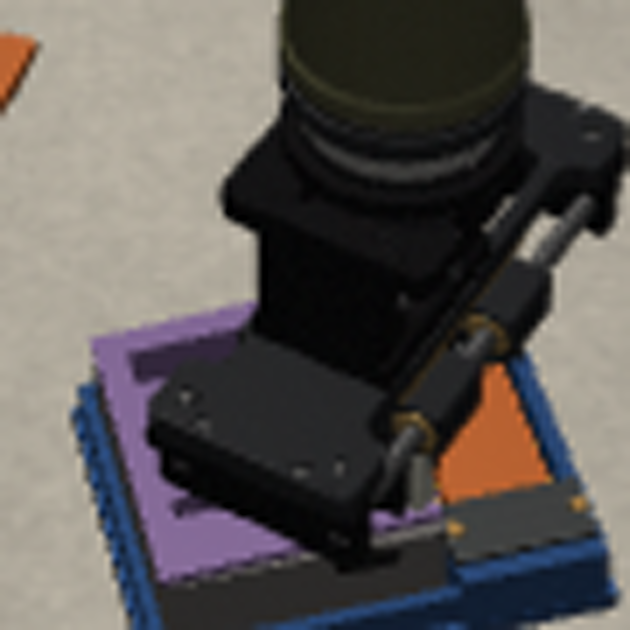

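```bash
cat > tilt.py <<'E'
from kp import *
from scipy.spatial.transform import Rotation as Ro
def tray(th,s,h,pts):
    # rotate about horizontal axis through opposite corner bottom of flange, raise +diag
    piv=np.array([-60,-50,46.]); d=np.array([1,1,0])/2**.5; ax=np.cross(d,[0,0,1])
    Rm=Ro.from_rotvec(ax*th).as_matrix()
    P=(np.array(pts,float)-piv)@Rm.T+piv-d*s+[0,0,h]
    P[:,:2]+=r.x[5:7]
    ca,sa=np.cos(a),np.sin(a)
    return np.c_[r.x[0]+(ca*P[:,0]-sa*P[:,1])/1e3,r.x[1]+(sa*P[:,0]+ca*P[:,1])/1e3,P[:,2]/1e3]
if __name__=="__main__":
    for th in(0,2,4,6):
        for s in (0,3):
            q=proj("side",tray(np.radians(th),s,0,[(-60,-50,50),(60,-50,50),(-60,50,50)]))+off['side']; print(th,s,np.round((q-[225,175])*7).tolist())
E
python3 tilt.py
```

```text
0 0 [[99.0, 343.0], [170.0, 591.0], [365.0, 292.0]]
0 3 [[92.0, 340.0], [162.0, 587.0], [358.0, 289.0]]
2 0 [[98.0, 343.0], [169.0, 585.0], [365.0, 287.0]]
2 3 [[91.0, 340.0], [161.0, 581.0], [358.0, 284.0]]
4 0 [[98.0, 343.0], [168.0, 579.0], [364.0, 282.0]]
4 3 [[91.0, 340.0], [160.0, 575.0], [357.0, 280.0]]
6 0 [[98.0, 343.0], [166.0, 573.0], [363.0, 277.0]]
6 3 [[91.0, 340.0], [159.0, 569.0], [356.0, 275.0]]
```

```bash
python3 -m pendant '{"xyz":[[0.0005,0,0.003],[0.0005,0,0.003],[0,0,0.003],[0,0,0.003]],"turn":[0,0,0,0]}' 0 22; python3 - <<'E'
from h import *
p,R=tool()
crop("side",225,175,90,90,7,"s18.png"); crop("top",265,180,80,85,7,"t18.png")
E
```

```text
time_s: 24.1
tool_pos: [0.5108, -0.0857, 0.0795]
tool_rot: [141.3, 87.3, 100.8]
force: [-0.4, -1.1, -1.4]
grip_width: 0.0098
t 24.1 pos [ 0.5108 -0.0857  0.0795] jaw 49.53 xax [-0.009  0.046 -0.999] F [-0.4 -1.1 -1.4] w 0.0098 q [-13.  10.  23. 111.  -8.  60.  64.]
```

View pics/s18.png

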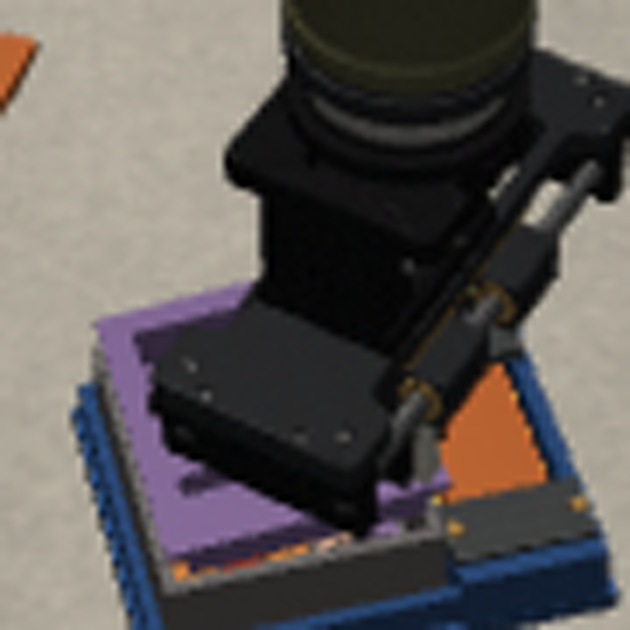

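View pics/t18.png

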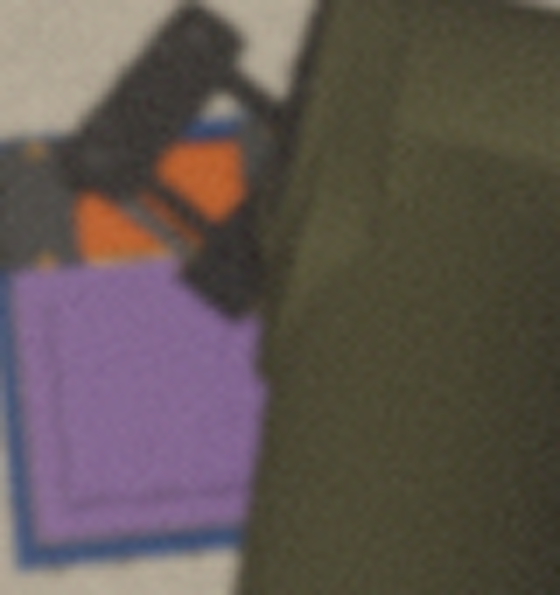

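```bash
python3 - <<'E'
from tilt import *
# observed side crop7 corners at (225,175): (-x,-y)=(97,322), (+x,-y)=(168,558) top-of-flange; (-x,+y) ~ hidden, edge pt
obs=np.array([(97,322),(168,556)])/7+[225,175]
f=lambda p:(proj("side",tray(p[0],p[1],p[2],[(-60,-50,50),(60,-50,50)]))+off['side']-obs).ravel()
s=least_squares(f,[.05,2,5],x_scale=[.1,1,1]); print(np.degrees(s.x[0]),s.x[1:],s.fun)
p,R=tool()
E
```

```text
4.593048335679729 [-0.7463 11.4492] [ 0.0981 -0.0174 -0.0908  0.0155]
t 24.2 pos [ 0.5111 -0.0858  0.0796] jaw 49.54 xax [-0.008  0.046 -0.999] F [-0.4 -0.4 -0.9] w 0.0097 q [-13.  10.  23. 111.  -8.  60.  64.]
```

```bash
python3 -m pendant '{"xyz":[[0,0,-0.004],[0,0,-0.004],[0,0,-0.002],[0,0,0]],"turn":[0,0,0,0]}' 0 22; python3 - <<'E'
from h import *
p,R=tool()
crop("side",225,175,90,90,7,"s19.png")
E
```

```text
time_s: 24.7
tool_pos: [0.513, -0.0869, 0.0713]
tool_rot: [135.4, 87.3, 94.9]
force: [-1.1, 0.8, 2.8]
grip_width: 0.0096
t 24.7 pos [ 0.513  -0.0869  0.0713] jaw 49.46 xax [-0.004  0.046 -0.999] F [-1.1  0.8  2.8] w 0.0096 q [-13.  11.  23. 112.  -8.  59.  64.]
```

View pics/s19.png

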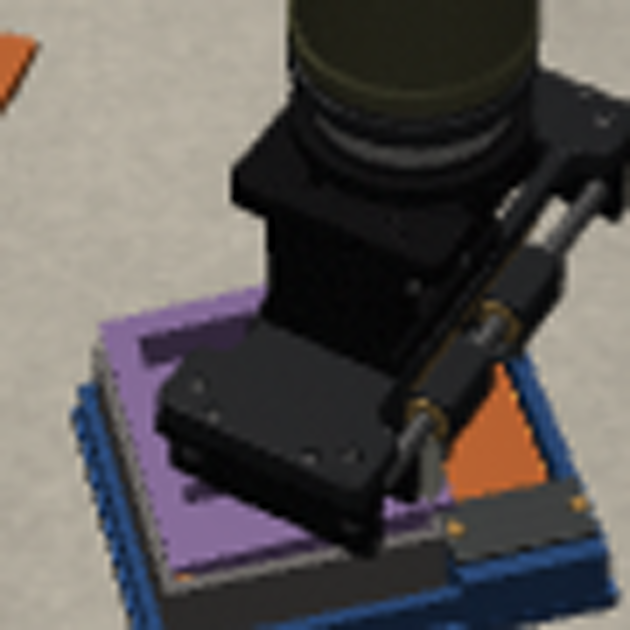

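```bash
python3 -m pendant '{"xyz":[[0,0,0],[0,0,0],[0,0,0]],"turn":[0,0,0]}' 0 4; python3 - <<'E'
from h import *
p,R=tool()
crop("side",225,175,90,90,7,"s20.png")
E
```

```text
time_s: 25.12
tool_pos: [0.513, -0.087, 0.0712]
tool_rot: [135.5, 87.4, 95.0]
force: [-0.3, 0.3, 1.9]
grip_width: 0.01
t 25.12 pos [ 0.513  -0.087   0.0712] jaw 49.48 xax [-0.004  0.046 -0.999] F [-0.3  0.3  1.9] w 0.01 q [-13.  11.  23. 112.  -8.  59.  64.]
```

View pics/s20.png

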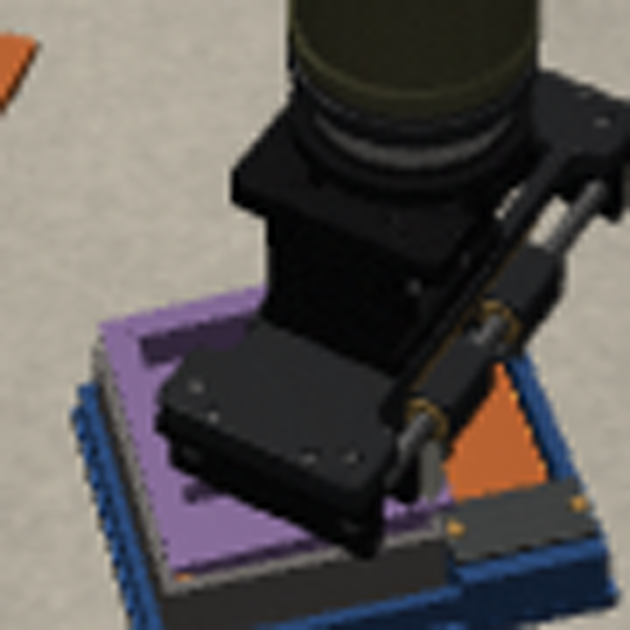

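```bash
python3 -m pendant '{"xyz":[[-0.0008,0.0006,0.002],[-0.0005,0.0004,0.002],[0,0,0.001],[0,0,0]],"turn":[0,0,0,0]}' 0 3; python3 - <<'E'
from h import *
p,R=tool()
crop("side",225,175,90,90,7,"s21.png")
E
```

```text
time_s: 25.68
tool_pos: [0.5106, -0.0852, 0.0752]
tool_rot: [138.2, 87.3, 97.7]
force: [0.1, -0.4, -0.7]
grip_width: 0.0098
t 25.68 pos [ 0.5106 -0.0852  0.0752] jaw 49.51 xax [-0.006  0.046 -0.999] F [ 0.1 -0.4 -0.7] w 0.0098 q [-13.  11.  23. 112.  -8.  60.  64.]
```

View pics/s21.png

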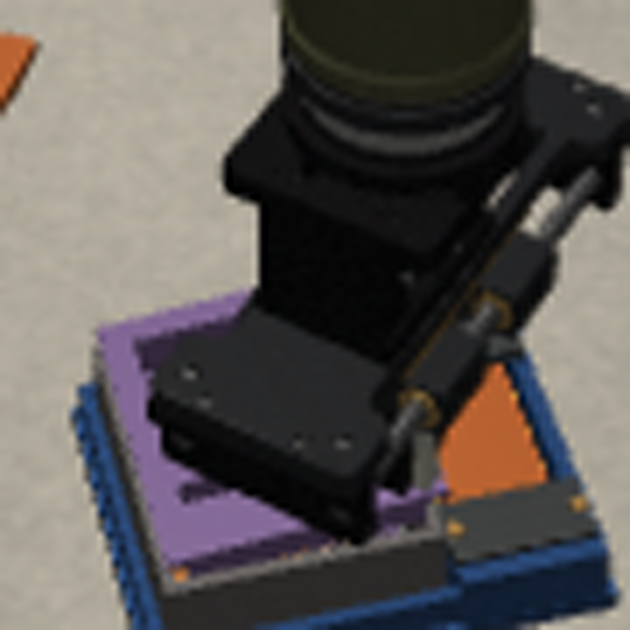

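```bash
python3 -m pendant '{"xyz":[[0,0,0.003],[0,0,0.003],[0,0,0.002],[0,0,0]],"turn":[0,0,0,0]}' 0 3; python3 - <<'E'
from tilt import *
p,R=tool()
crop("side",225,175,90,90,7,"s22.png")
E
```

```text
time_s: 26.22
tool_pos: [0.5101, -0.0849, 0.0835]
tool_rot: [139.4, 87.3, 98.9]
force: [-1.5, 0.6, -0.7]
grip_width: 0.0103
t 26.23 pos [ 0.5101 -0.0849  0.0835] jaw 49.52 xax [-0.007  0.046 -0.999] F [-1.5  0.6 -0.7] w 0.0103 q [-13.  10.  23. 111.  -7.  61.  63.]
```

View pics/s22.png

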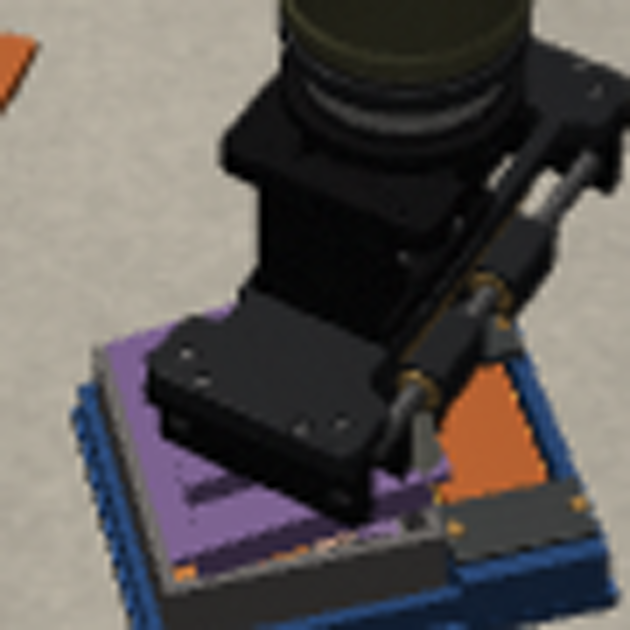

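```bash
python3 -m pendant '{"xyz":[[0,0,0],[0,0,0],[0,0,0.004],[0,0,0.008],[0,0,0.012],[0,0,0.015],[0,0,0.015],[0,0,0.015],[0,0,0.008],[0,0,0]],"turn":[0,0,0,0,0,0,0,0,0,0]}' 0 55; python3 - <<'E'
from h import *
p,R=tool()
crop("side",205,135,130,130,5,"s23.png"); crop("top",225,170,200,120,4,"t23.png")
E
```

```text
time_s: 27.52
tool_pos: [0.511, -0.0855, 0.1675]
tool_rot: [135.3, 87.4, 94.8]
force: [-0.2, 0.4, -1.7]
grip_width: 0.0096
t 27.52 pos [ 0.511  -0.0855  0.1675] jaw 49.5 xax [-0.004  0.046 -0.999] F [-0.2  0.4 -1.7] w 0.0096 q [-14.   5.  23. 106.  -5.  70.  61.]
```

View pics/s23.png

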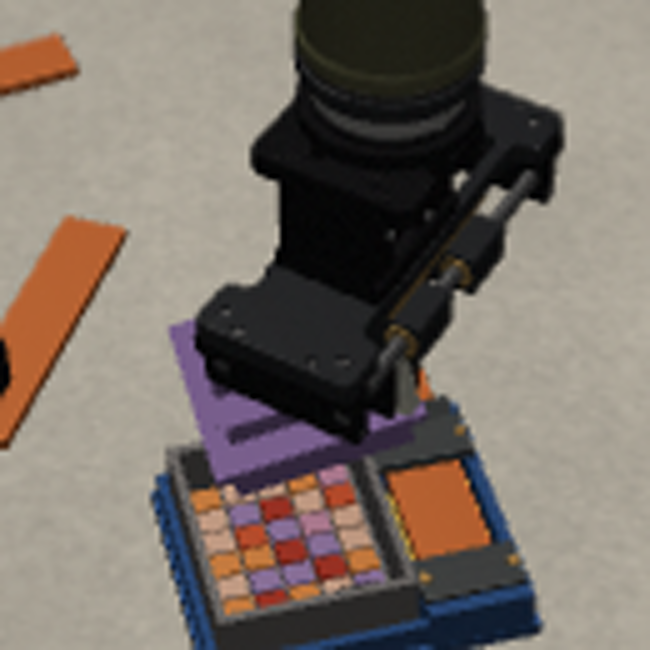

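View pics/t23.png

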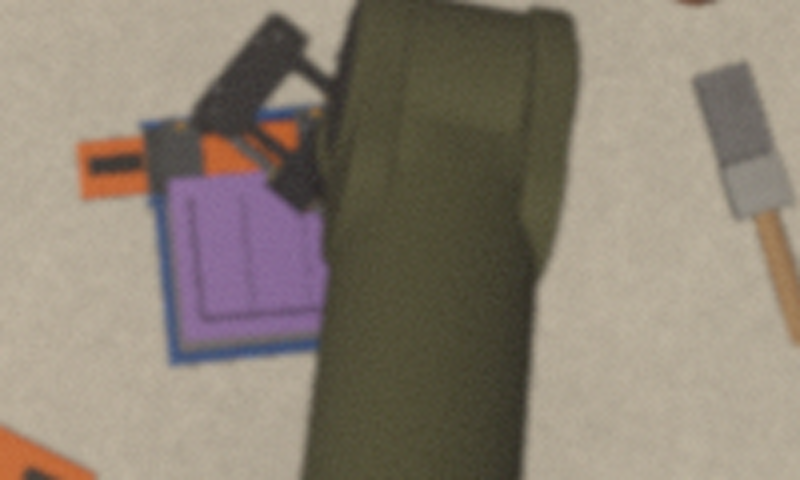

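```bash
python3 -m pendant '{"xyz":[[0,-0.01,0],[0,-0.018,0],[0,-0.022,0],[0,-0.024,0],[0,-0.024,0],[0,-0.024,0],[0,-0.022,0],[0,-0.015,-0.005],[0,-0.008,-0.01],[0,0,-0.01]],"turn":[0,0,0,0,0,0,0,0,0,0]}' 0 55; python3 - <<'E'
from h import *
p,R=tool()
crop("side",205,185,130,130,5,"s24.png"); crop("top",225,170,200,120,4,"t24.png")
E
```

```text
time_s: 28.88
tool_pos: [0.5056, -0.2624, 0.1346]
tool_rot: [149.7, 87.3, 109.1]
force: [-0.5, -0.3, -1.5]
grip_width: 0.0095
t 28.88 pos [ 0.5056 -0.2624  0.1346] jaw 49.36 xax [-0.015  0.045 -0.999] F [-0.5 -0.3 -1.5] w 0.0095 q [ -1.  15.  31. 100. -10.  69.  83.]
```

View pics/s24.png

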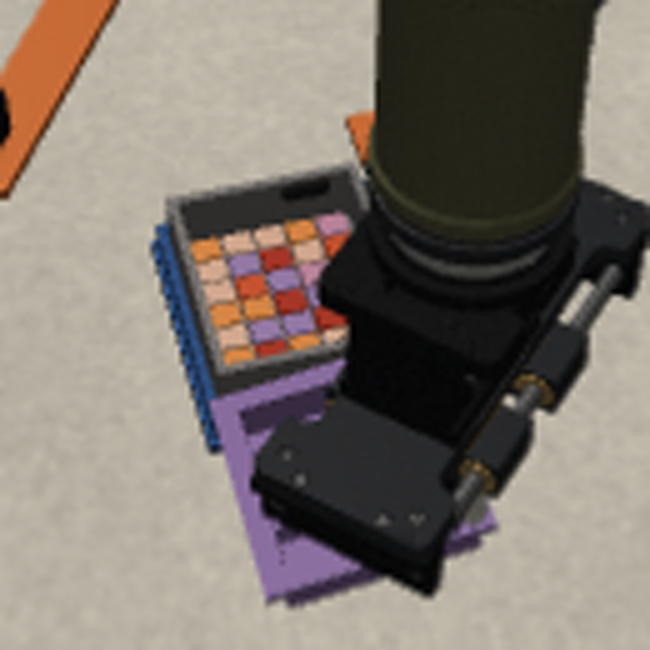

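View pics/t24.png

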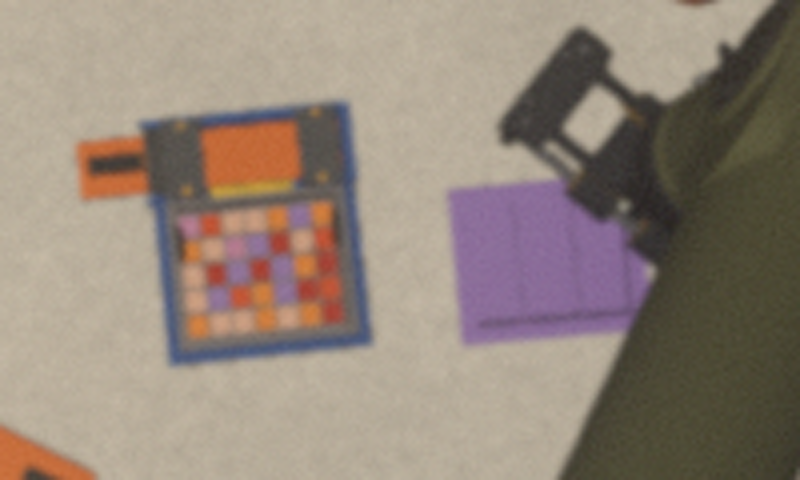

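```bash
python3 -m pendant '{"xyz":[[0,0,-0.01],[0,0,-0.014],[0,0,-0.015],[0,0,-0.015],[0,0,-0.01],[0,0,-0.005],[0,0,0]],"turn":[0,0,0,0,0,0,0]}' 0 55; python3 - <<'E'
from h import *
p,R=tool()
E
```

```text
time_s: 29.85
tool_pos: [0.5052, -0.2582, 0.0591]
tool_rot: [152.0, 87.1, 111.7]
force: [0.9, -0.7, -0.8]
grip_width: 0.0094
t 29.85 pos [ 0.5052 -0.2582  0.0591] jaw 49.64 xax [-0.019  0.047 -0.999] F [ 0.9 -0.7 -0.8] w 0.0094 q [  0.  19.  30. 105. -13.  61.  85.]
```

```bash
python3 -m pendant '{"xyz":[[0,0,-0.003],[0,0,-0.004],[0,0,-0.004],[0.0005,-0.0004,-0.004],[0.0005,-0.0004,-0.004],[0.0005,-0.0004,-0.003],[0,0,0]],"turn":[0,0,0,0,0,0,0]}' 0 5; python3 - <<'E'
from h import *
p,R=tool()
E
```

```text
time_s: 30.72
tool_pos: [0.5087, -0.2605, 0.0376]
tool_rot: [147.9, 87.2, 107.6]
force: [-0.1, 0.0, -0.0]
grip_width: 0.0099
t 30.73 pos [ 0.5087 -0.2605  0.0376] jaw 49.63 xax [-0.015  0.046 -0.999] F [-0.1  0.  -0. ] w 0.0099 q [  1.  21.  29. 105. -14.  59.  86.]
```

```bash
python3 -m pendant '{"xyz":[[0.0004,-0.0003,-0.003],[0.0003,-0.0002,-0.003],[0,0,-0.003],[0,0,-0.002],[0,0,0]],"turn":[0,0,0,0,0]}' 0 5; python3 - <<'E'
from h import *
p,R=tool()
crop("side",225,225,90,90,7,"s25.png")
E
```

```text
time_s: 31.35
tool_pos: [0.5102, -0.2609, 0.0264]
tool_rot: [146.6, 87.3, 106.3]
force: [-0.2, -0.3, 1.1]
grip_width: 0.0102
t 31.35 pos [ 0.5102 -0.2609  0.0264] jaw 49.65 xax [-0.013  0.046 -0.999] F [-0.2 -0.3  1.1] w 0.0102 q [  1.  22.  29. 105. -15.  58.  87.]
```

View pics/s25.png

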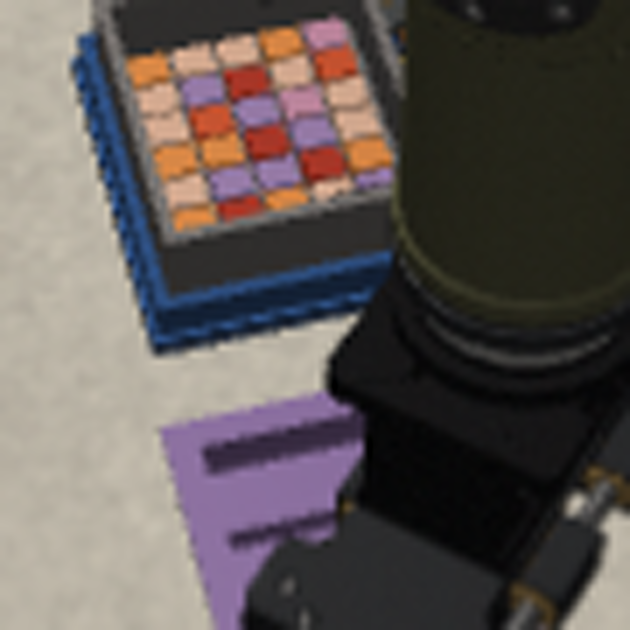

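```bash
python3 -m pendant '{"xyz":[[0,0,-0.002],[0,0,0]],"turn":[0,0]}' 0 5; python3 -m pendant '{"xyz":[[0,0,0],[0,0,0],[0,0,0],[0,0,0.003],[0,0,0.008],[0,0,0.012],[0,0,0.016],[0,0,0.02],[0,0,0.02],[0,0,0.02]],"turn":[0,0,0,0,0,0,0,0,0,0]}' 0 58; python3 -m pendant '{"xyz":[[0,0,0.02],[0,0,0.02],[0,0,0.02],[0,0,0.015],[0,0,0.01],[0,0,0.005],[0,0,0.002],[0,0,0],[0,0,0]],"turn":[0,0,0,0,0,0,0,0,0]}' 0 58; python3 - <<'E'
from h import *
p,R=tool()
for i in range(2): see(["tab_corner","opposite_corner","top_tray","keeper"],k=3)
im=read_camera("side"); cv2.imwrite("pics/s26.png",cv2.resize(im[130:330,180:400,::-1],None,fx=3.5,fy=3))
crop("top",225,150,200,150,4,"t26.png")
E
```

```text
time_s: 31.65
tool_pos: [0.5104, -0.2616, 0.0252]
tool_rot: [145.8, 87.3, 105.5]
force: [0.7, -0.5, -0.6]
grip_width: 0.0106
time_s: 32.9
tool_pos: [0.5086, -0.261, 0.1293]
tool_rot: [148.2, 87.2, 107.8]
force: [0.4, 0.3, -1.8]
grip_width: 0.0096
time_s: 34.02
tool_pos: [0.5086, -0.2617, 0.2303]
tool_rot: [142.6, 87.4, 102.2]
force: [0.3, -0.4, -1.4]
grip_width: 0.0098
t 34.02 pos [ 0.5086 -0.2617  0.2303] jaw 49.54 xax [-0.01   0.045 -0.999] F [ 0.3 -0.4 -1.4] w 0.0098 q [-2. 11. 32. 94. -8. 79. 81.]
side tab_corner 0.72 [ 0.5271 -0.2695  0.226 ] [307 257]
side opposite_corner 0.61 [ 0.4165 -0.1641  0.2273] [243 225]
side top_tray 0.86 [ 0.4722 -0.2198  0.2065] [275 248]
side keeper 0.79 [0.359  0.1583 0.0023] [212 201]
side keeper 0.58 [0.3118 0.3859 0.0007] [191 153]
top tab_corner 0.91 [ 0.5251 -0.2681  0.2296] [391 206]
top opposite_corner 0.83 [ 0.4126 -0.1638  0.2269] [348 256]
top top_tray 0.79 [ 0.47   -0.2194  0.2094] [370 231]
top top_tray 0.26 [ 0.5518 -0.1     0.0105] [311 207]
top top_tray 0.16 [ 0.4157 -0.1648  0.2261] [348 255]
top keeper 0.92 [ 3.115e-01  3.837e-01 -1.000e-04] [135 299]
top keeper 0.77 [ 0.5441 -0.008   0.0169] [277 210]
top keeper 0.67 [0.3596 0.1578 0.0012] [218 279]
side tab_corner 0.83 [ 0.5249 -0.2694  0.2288] [306 256]
side opposite_corner 0.96 [ 0.4152 -0.1608  0.2277] [242 224]
side top_tray 0.92 [ 0.4687 -0.2217  0.2058] [273 249]
side keeper 0.78 [0.359  0.1581 0.0005] [212 201]
side keeper 0.78 [ 0.3109  0.3858 -0.0029] [191 154]
top tab_corner 0.82 [ 0.5259 -0.2692  0.2294] [392 206]
top opposite_corner 0.93 [ 0.4141 -0.1628  0.2302] [348 256]
top top_tray 0.68 [ 0.473  -0.2164  0.2095] [368 230]
top keeper 0.66 [0.3125 0.3825 0.0008] [136 298]
top keeper 0.65 [ 0.5446 -0.0055  0.0148] [277 210]
top keeper 0.65 [ 0.3592  0.16   -0.0023] [217 280]
```

View pics/s26.png

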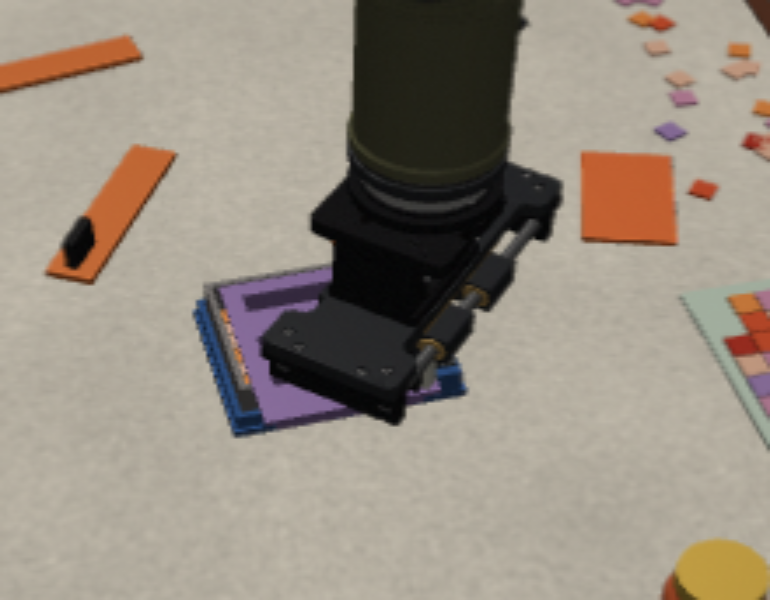

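View pics/t26.png

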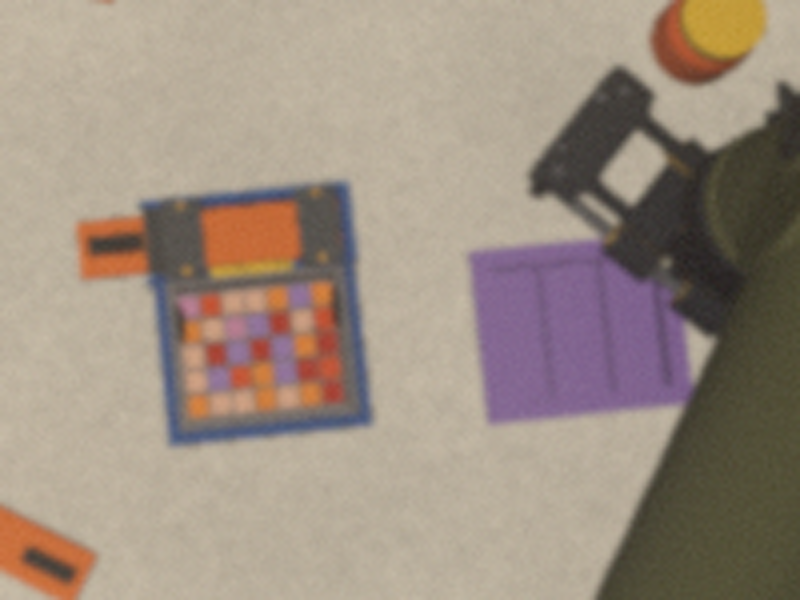

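```bash
python3 - <<'E'
from kp import *
ca,sa=np.cos(a),np.sin(a)
for v in [(-118,58.5,24),(-118,98.5,24),(-60,-50,46),(60,-50,46)]:
    w=[r.x[0]+(ca*v[0]-sa*v[1])/1e3,r.x[1]+(sa*v[0]+ca*v[1])/1e3,v[2]/1e3]
    print(v,np.round((proj("top",w)[0]+off['top']-[235,185])*10))
crop("top",235,185,75,60,10,"t27.png"); tool()
E
```

```text
(-118, 58.5, 24) [108. 345.]
(-118, 98.5, 24) [ 94. 199.]
(-60, -50, 46) [359. 723.]
(60, -50, 46) [809. 678.]
t 35.17 pos [ 0.5089 -0.2619  0.231 ] jaw 49.54 xax [-0.009  0.045 -0.999] F [-0.3 -0.9 -1.8] w 0.0094 q [-2. 11. 32. 93. -8. 79. 81.]
```

View pics/t27.png

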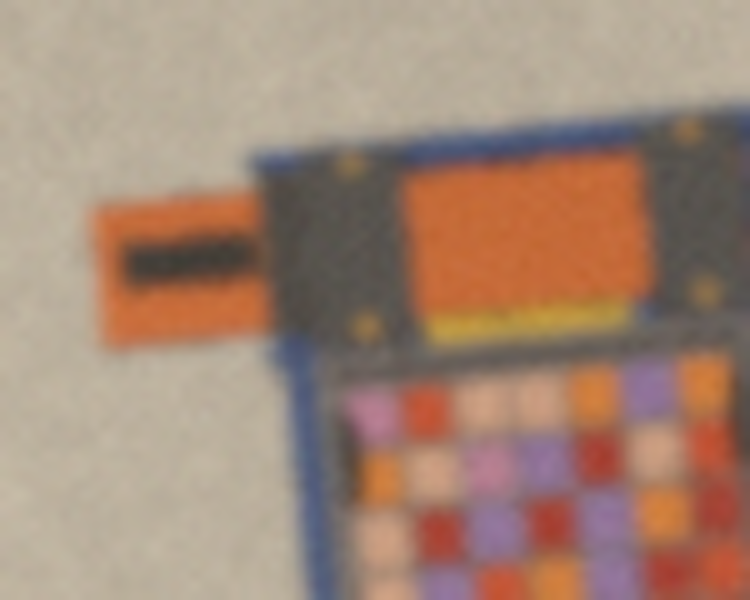

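Keeper tail corners at (95,203) and (107,348) match the predicted home positions (94,199) and (108,345) to within about 1 mm. The grey tray sits square in its bed.

```bash
python3 -c "
from cell import *
o=readout.get_obs(); print(o['time_s'],o['joint_velocities'].round(2),o['force'])
print(sign_off())"
```

```text
35.175 [ 0.05 -0.08  0.1   0.01  0.03 -0.05  0.02] [-0.32984152 -0.88115677 -1.76432626]
the job is handed in; nothing more can be done
None
```

The job is done and handed in at 35.2 s. The keeper is home, the grey tray is in its bed, and the lilac tray is held still and level by its tab. The one weak point is that the first peel pull lifted the opposite corner off the grey tray.

**Keeper:** I took the plate farthest from the base and slid it plain end first to the stop, with about 7 N at contact. The last top picture shows its tail corners within about 1 mm of where they should be when home.

**Peel:**
- **First pull:** I raised the tab corner, and at the last check the opposite corner was still resting (tab up about 9 mm). The rubber noses then let go and the opposite corner came up about 11 mm too, at only about 4.6° of tilt.
- **Second pull:** I lowered the tray until it partly sat on the noses again, loosened the grip and raised the tab 28 mm. The picture showed the opposite corner resting, at about 12° of tilt. I then tightened the grip and lifted the tray clear.

**Levelling:** After the peel I set the lilac tray briefly on bare bench to level it, which the task did not ask for, then raised it again.

**Last checks:**
- Both flange corners read about 0.228 m and the underside about 0.207 m above the bench.
- The arm was still, and the force on it was about the tray's own weight.
- The jar and glass sheet were untouched in the last pictures. The brush was out of the final crops, but I did not move near it.
- The network read the keeper about 5 mm off from the picture fit. I trusted the fit, because it agreed with the contact at the stop and the side view.

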